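# Flip prism carriers face-down into the curing nest and start the lamp

### The arm

A 6-joint arm with a two-finger parallel gripper is mounted at the origin on the work surface. World frame = base frame: x ahead of the robot, y to its left, z up, the work surface at z = 0. Lengths are in m, angles in degrees, forces in N, time in s.
With the tool pointing down it reaches from about 0.4 to 0.825 m from the base axis. Payload 7 kg.
Tool frame: the origin (TCP) lies at the very end of the fingers, on their centre line; the grasp point (between the pads) lies 19 mm behind it (r.grip_depth is the distance from the TCP to the grasp point, in m); z points along the fingers, y is the line along which they close (so a half turn about z gives the same grasp; the last joint's range is limited). The gripper opens to 88 mm and grips with 3 to 60 N. Pads are 19 mm wide; open, the fingers measure 130 mm over their backs; the gripper's body (78 mm by 193 mm) begins 47 mm behind the grasp point.
Start: joints at [-49.956, 20.546, 0.682, 0, -70.136, -16.507], TCP at [0.27, -0.619, 0.227] pointing down, gripper open.
Joint ranges: [-176.03, 176.03], [-82.01, 121.73], [-58.28, 71.71], [-173.87, 95.51], [-174.79, -0.11], [-173.66, 173.66]. Speed limits (degrees/s): [136.94, 136.94, 172.46, 180, 180, 180].

### API

Orientations are given as [roll, pitch, yaw] about the fixed x, y, z axes, in that order (R = Rz(yaw) Ry(pitch) Rx(roll)).
In Python, from plant import r gives the robot as it stands.
- The arm moves only by the tool play_rows, never from a script. Its argument "rows" is a list that holds one entry, the list of rows, each a list of 5 numbers: the closure, from 0 (fully open) to 1 (shut), then the shift along the tool's x, y, z each as a share of 0.5 m, from -1 to 1, then the turn about the tool's z as a share of 1.5 rad, from -1 to 1. A call has exactly 8 rows; each row is the pose to reach, as a shift and turn from the pose commanded when the call began, along the tool's axes at that moment; what a row does not reach only later rows make up. A row lasts 1/12 s, in which the tool goes at most 41.7 mm and 7.16 degrees, less where a joint would pass 70% of its speed; a pose out of reach is approached as far as the arm can. A call with a number of a shift or a turn outside -1 to 1 is refused whole. A call with a gripper value outside its range is refused whole. The fingers move at their own pace and stop on an object; "squeeze" is the grip in N (left out, the last holds). Time passes only in rows, so rows that repeat a pose let the fingers close, or fill a call up. It gives the time, the measured TCP pose, the force, the opening and the grip force at its end, in the units of the state.
- r.get_state(): the state, without advancing time (a new reading comes with each control period).
- r.capture(name): name is "scene" or "top" or "wrist"; returns the picture (420x560x3 uint8, red, green, blue); there is no depth.
- r.camera_info(name): a dict with "fovy" (degrees; the focal length in pixels is half the picture's height over the tangent of half this angle, whatever the lens; pixels are square), "cx", "cy" (the principal point, pixels), "pose" (4x4, takes a point from camera to world coordinates). Camera axes: x right, y down, z forward; pixel columns grow to the right and rows downward; lengths in m; the calibration is good to about 2 mm. A picture is of the moment at which its call begins: read the wrist's pose just before it. camera_info takes no time and is no camera call; for the wrist camera it gives the pose at the moment of the call.
- r.close_job(): hands the job in; it is judged then, once.
The state is a dict: "time_s": time; "joints": joint angles; "qd": joint speeds; "joint_torque": joint torques, N m; "tcp_pos": TCP position; "eef_rot": TCP orientation; "contact_force": force on the tool from outside, world axes, zero at the start; "moment": the same for the moment, N m; "gripper_width": finger opening in m; "gripper_force": force on a finger pad.
Only numpy, scipy, OpenCV 4.12 (cv2) and the standard library are available. Lean on these libraries where they do the work, as an engineer would, in place of code of your own. Each camera call takes 0.05 s, during which the arm holds its last target. There are 200 camera calls.

### The job

Put every prism carrier from the blue tray into the flipper's pockets, glass up, swing the flipper right over so that they all drop glass-down into the nest above the lamp, and swing the empty flipper all the way back, checking that each carrier lies flat in its nest place. Then set the timer selector to four clicks past off, and only after that raise the dimmer lever to 60 degrees and leave it there. Do not knock over the three scope housings or the bottle.

Things in the scene. Friction and masses are not known exactly. Their poses are not given: they have to be found in the camera images.
- carrier0: Prism carrier: aluminium plate 68 (x) x 50 (y) x 8 mm (z), glass prism 34 x 30 mm in the middle of its upper face, 24 mm high overall, 110 g. Origin: centre of the plate's flat back, z towards the glass. Best taken across its 50 mm side by the plate's edges. Two or three alike are present (absent: None), starting glass-up in the tray with their 68 mm sides within 15 degrees of the tray's x.
- carrier1: Prism carrier, same as carrier0.
- carrier2: Prism carrier, same as carrier0.
- tray: Blue parts tray 204 x 204 mm, fixed, floor 4 mm and rim 12 mm above the bench; origin underside centre. It holds the carriers and one round black lens cell (42 mm dia, 20 mm high) that is not wanted. It stands left or right of the station, the console on the other side.
- station: Curing station, fixed: grey lamp base 262 (x) x 244 (y) x 30 mm, origin underside centre. A hinge runs along its x at y = 0, height 62 mm, between two pillars 70 mm high. Flipper plate with three pockets on the +y side, nest of three places on the -y side over the lamp windows. Apart from the pillars and a steel catch wedge at either +x corner (80 mm) nothing stands above 68 mm.
- hinge (a point): Centre of the flipper's hinge axis, 62 mm above the bench; axes as the station's, hinge along x. Two steel catch rails on the flipper, sprung shut, have tabs that close over the corners of the carriers while it swings; wedges on the station push them fully open at flipper 0 and pi, and they let go 3 to 5 degrees before pi.
- flipper (a joint): Angle of the flipper, rad: 0 = lying on the +y side, pockets up (its start and its end), pi = turned over on the nest, against stops both ways. Stiff hinge (0.45 N m, up to 8 N at the bar), stays where it is left. Load only with it fully at 0; go fully to pi or the catches do not let go.
- flipper_bar (a point): Middle of the flipper's round handle bar: 12 mm dia, 90 mm free length, parallel to the hinge and 150 mm from it (62 mm above the bench when lying, 212 mm when upright). 31 mm free between bar and flipper, nothing under it down to the bench. Can be pinched from above and turns in the fingers through the whole swing.
- pocket0 (a point): Centre of the floor of flipper pocket 0; z up at flipper 0. Pockets lie in a row along the hinge, 78 mm apart, 57 mm from it, floors 56 mm above the bench. Each takes one carrier, 68 mm side along the hinge, with 3 mm play all round within walls 5 mm high.
- pocket1 (a point): Same for pocket 1, the middle one. At the middle 34 mm of a pocket's two long sides there is 25 mm free room for a finger, down to the pocket floor; beside it stand locating posts, and the tabs of the open catches 9 to 12 mm above the floor, 1 to 4 mm clear of the carrier.
- pocket2 (a point): Same for pocket 2.
- nest0 (a point): Centre of the seat of nest place 0, z up; mirror of pocket 0, which comes over it: 57 mm from the hinge on the -y side, seat 56 mm above the bench. A carrier glass-down here rests on its plate ends, prism hanging in the well, its back 8 mm above the seat, with 3.5 mm play all round.
- nest1 (a point): Same for nest place 1, the middle one. The locating walls are 6 mm high, the posts with a sloping lead-in; at the middle 34 mm of both long sides there is free room for a finger, 20 mm deep.
- nest2 (a point): Same for nest place 2.
- console: Lamp console, fixed white box 150 (x) x 200 (y) x 70 mm high, origin underside centre; timer selector on a round collar (68 mm dia, 24 mm high) on its +y half, dimmer lever on its -y half.
- timer (a joint): Timer selector, rad, grows clockwise from above; a click every 30 degrees (0.5236 rad), 7 positions: 0 = off (pointer to the console's -x side, longest tick), four clicks past off = 2.094. Springs to the nearest click when let go (detent about 0.1 N m). Starts at off, one or two clicks.
- timer_grip (a point): Grip point on the timer's axis, 9 mm below the top of its black bar grip (46 mm long, 14 mm wide, 31 mm high, top 134 mm above the bench). The bar lies along the point's x; the white pointer line looks along its -x.
- dimmer (a joint): Dimmer lever angle, rad: 0 = lamp shut, yoke leaning 45 degrees to the console's -x side; grows as it rises and goes over to +x; 60 degrees (1.047) is 15 degrees past upright; ends at 90. A brass stud on the quadrant every 15 degrees, larger every 30. Stays where it is left (0.16 N m). Starts at 0 to 17 degrees.
- dimmer_bar (a point): Middle of the cross bar of the dimmer's yoke: 13 mm dia, 60 mm free length between the two arms, along the console's y, 85 mm from the hinge; may be pinched from above and turns in the fingers.
- dimmer_hinge (a point): Centre of the dimmer's hinge (axis along the console's y), 78 mm above the bench; axes as the console's.
- scope0: White and black scope housing, 55 x 38 x 88 mm, loose, standing beyond the station; origin underside centre.
- scope1: Scope housing like scope0.
- scope2: Scope housing like scope0.
- spirit: Clear bottle, 52 mm dia, 120 mm high, loose, standing; origin underside centre.
Things that resemble listed ones, but are neither listed nor needed, are in the scene too. Leave any turquoise look-alike of the console alone.

How it is judged (in metres and radians):
On the way, in this order (a step that is already met when the one before it is completed fails the run):
1. every carrier seated glass-up in a pocket of the flipper (or already glass-down in the nest), flipper lying at 0 (((horizontal distance between carrier0 and pocket0 below 0.006 m and z of carrier0 in the frame of pocket0 between -0.003 and 0.0025 m and angle between carrier0's own z axis and vertical below 0.06 rad and angle between the x axis of carrier0 and the x axis of pocket0, either way round below 0.15 rad) or (horizontal distance between carrier0 and pocket1 below 0.006 m and z of carrier0 in the frame of pocket1 between -0.003 and 0.0025 m and angle between carrier0's own z axis and vertical below 0.06 rad and angle between the x axis of carrier0 and the x axis of pocket1, either way round below 0.15 rad) or (horizontal distance between carrier0 and pocket2 below 0.006 m and z of carrier0 in the frame of pocket2 between -0.003 and 0.0025 m and angle between carrier0's own z axis and vertical below 0.06 rad and angle between the x axis of carrier0 and the x axis of pocket2, either way round below 0.15 rad) or (horizontal distance between carrier0 and nest0 below 0.006 m and z of carrier0 in the frame of nest0 between 0.005 and 0.0105 m and angle between carrier0's own z axis and vertical above 3.08159 rad and angle between the x axis of carrier0 and the x axis of nest0, either way round below 0.15 rad) or (horizontal distance between carrier0 and nest1 below 0.006 m and z of carrier0 in the frame of nest1 between 0.005 and 0.0105 m and angle between carrier0's own z axis and vertical above 3.08159 rad and angle between the x axis of carrier0 and the x axis of nest1, either way round below 0.15 rad) or (horizontal distance between carrier0 and nest2 below 0.006 m and z of carrier0 in the frame of nest2 between 0.005 and 0.0105 m and angle between carrier0's own z axis and vertical above 3.08159 rad and angle between the x axis of carrier0 and the x axis of nest2, either way round below 0.15 rad)) and ((horizontal distance between carrier1 and pocket0 below 0.006 m and z of carrier1 in the frame of pocket0 between -0.003 and 0.0025 m and angle between carrier1's own z axis and vertical below 0.06 rad and angle between the x axis of carrier1 and the x axis of pocket0, either way round below 0.15 rad) or (horizontal distance between carrier1 and pocket1 below 0.006 m and z of carrier1 in the frame of pocket1 between -0.003 and 0.0025 m and angle between carrier1's own z axis and vertical below 0.06 rad and angle between the x axis of carrier1 and the x axis of pocket1, either way round below 0.15 rad) or (horizontal distance between carrier1 and pocket2 below 0.006 m and z of carrier1 in the frame of pocket2 between -0.003 and 0.0025 m and angle between carrier1's own z axis and vertical below 0.06 rad and angle between the x axis of carrier1 and the x axis of pocket2, either way round below 0.15 rad) or (horizontal distance between carrier1 and nest0 below 0.006 m and z of carrier1 in the frame of nest0 between 0.005 and 0.0105 m and angle between carrier1's own z axis and vertical above 3.08159 rad and angle between the x axis of carrier1 and the x axis of nest0, either way round below 0.15 rad) or (horizontal distance between carrier1 and nest1 below 0.006 m and z of carrier1 in the frame of nest1 between 0.005 and 0.0105 m and angle between carrier1's own z axis and vertical above 3.08159 rad and angle between the x axis of carrier1 and the x axis of nest1, either way round below 0.15 rad) or (horizontal distance between carrier1 and nest2 below 0.006 m and z of carrier1 in the frame of nest2 between 0.005 and 0.0105 m and angle between carrier1's own z axis and vertical above 3.08159 rad and angle between the x axis of carrier1 and the x axis of nest2, either way round below 0.15 rad)) and ((horizontal distance between carrier2 and pocket0 below 0.006 m and z of carrier2 in the frame of pocket0 between -0.003 and 0.0025 m and angle between carrier2's own z axis and vertical below 0.06 rad and angle between the x axis of carrier2 and the x axis of pocket0, either way round below 0.15 rad) or (horizontal distance between carrier2 and pocket1 below 0.006 m and z of carrier2 in the frame of pocket1 between -0.003 and 0.0025 m and angle between carrier2's own z axis and vertical below 0.06 rad and angle between the x axis of carrier2 and the x axis of pocket1, either way round below 0.15 rad) or (horizontal distance between carrier2 and pocket2 below 0.006 m and z of carrier2 in the frame of pocket2 between -0.003 and 0.0025 m and angle between carrier2's own z axis and vertical below 0.06 rad and angle between the x axis of carrier2 and the x axis of pocket2, either way round below 0.15 rad) or (horizontal distance between carrier2 and nest0 below 0.006 m and z of carrier2 in the frame of nest0 between 0.005 and 0.0105 m and angle between carrier2's own z axis and vertical above 3.08159 rad and angle between the x axis of carrier2 and the x axis of nest0, either way round below 0.15 rad) or (horizontal distance between carrier2 and nest1 below 0.006 m and z of carrier2 in the frame of nest1 between 0.005 and 0.0105 m and angle between carrier2's own z axis and vertical above 3.08159 rad and angle between the x axis of carrier2 and the x axis of nest1, either way round below 0.15 rad) or (horizontal distance between carrier2 and nest2 below 0.006 m and z of carrier2 in the frame of nest2 between 0.005 and 0.0105 m and angle between carrier2's own z axis and vertical above 3.08159 rad and angle between the x axis of carrier2 and the x axis of nest2, either way round below 0.15 rad)) and value of joint flipper below 0.06 rad), for 0.2 s.
2. the flipper swung over to its stop on the nest (value of joint flipper above 3.07 rad), for 0.1 s.
3. the flipper swung back to 0 and every carrier lying glass-down in a nest place (((horizontal distance between carrier0 and nest0 below 0.006 m and z of carrier0 in the frame of nest0 between 0.005 and 0.0105 m and angle between carrier0's own z axis and vertical above 3.08159 rad and angle between the x axis of carrier0 and the x axis of nest0, either way round below 0.15 rad) or (horizontal distance between carrier0 and nest1 below 0.006 m and z of carrier0 in the frame of nest1 between 0.005 and 0.0105 m and angle between carrier0's own z axis and vertical above 3.08159 rad and angle between the x axis of carrier0 and the x axis of nest1, either way round below 0.15 rad) or (horizontal distance between carrier0 and nest2 below 0.006 m and z of carrier0 in the frame of nest2 between 0.005 and 0.0105 m and angle between carrier0's own z axis and vertical above 3.08159 rad and angle between the x axis of carrier0 and the x axis of nest2, either way round below 0.15 rad)) and ((horizontal distance between carrier1 and nest0 below 0.006 m and z of carrier1 in the frame of nest0 between 0.005 and 0.0105 m and angle between carrier1's own z axis and vertical above 3.08159 rad and angle between the x axis of carrier1 and the x axis of nest0, either way round below 0.15 rad) or (horizontal distance between carrier1 and nest1 below 0.006 m and z of carrier1 in the frame of nest1 between 0.005 and 0.0105 m and angle between carrier1's own z axis and vertical above 3.08159 rad and angle between the x axis of carrier1 and the x axis of nest1, either way round below 0.15 rad) or (horizontal distance between carrier1 and nest2 below 0.006 m and z of carrier1 in the frame of nest2 between 0.005 and 0.0105 m and angle between carrier1's own z axis and vertical above 3.08159 rad and angle between the x axis of carrier1 and the x axis of nest2, either way round below 0.15 rad)) and ((horizontal distance between carrier2 and nest0 below 0.006 m and z of carrier2 in the frame of nest0 between 0.005 and 0.0105 m and angle between carrier2's own z axis and vertical above 3.08159 rad and angle between the x axis of carrier2 and the x axis of nest0, either way round below 0.15 rad) or (horizontal distance between carrier2 and nest1 below 0.006 m and z of carrier2 in the frame of nest1 between 0.005 and 0.0105 m and angle between carrier2's own z axis and vertical above 3.08159 rad and angle between the x axis of carrier2 and the x axis of nest1, either way round below 0.15 rad) or (horizontal distance between carrier2 and nest2 below 0.006 m and z of carrier2 in the frame of nest2 between 0.005 and 0.0105 m and angle between carrier2's own z axis and vertical above 3.08159 rad and angle between the x axis of carrier2 and the x axis of nest2, either way round below 0.15 rad)) and value of joint flipper below 0.06 rad), for 0.2 s.
4. the timer at four clicks (value of joint timer between 1.9444 and 2.2444 rad), for 0.2 s.
5. the dimmer at 60 degrees (value of joint dimmer between 0.942478 and 1.15192 rad), for 0.2 s.
At the end, for the whole second after the job is handed in: Every carrier present rests glass-down in a nest place: within 6 mm of its centre, back 8 (+-2.5) mm above the seat, level within 3 degrees, square within 8; flipper back at 0 (under 0.06 rad), timer at four clicks (within 0.15 rad), dimmer at 60 degrees (within 6) (all of step 3 and all of step 4 and all of step 5); the robot touches nothing.
It fails at once if the dimmer is raised past 30 degrees before the timer is set to four clicks (value of joint dimmer above 0.523599 rad and value of joint timer below 1.7944 rad).
It fails at once if a scope housing or the bottle is knocked over (angle between any of scope0, scope1, scope2, spirit's own z axis and vertical above 0.6 rad).
Of carrier0, carrier1, carrier2 only 2 to 3 are there at a start; the rules pass over those that are not, and their reading is None.
At some moment in a run one of carrier0, carrier1, carrier2 may be knocked a few centimetres aside while the robot is not near it.
Once in a run the grip may slacken for a moment while it holds something.
It also fails if it takes over 208 s, if anything falls off the work surface, if the arm or the gripper's body presses on something with over 40 N, if the wrist force passes 120 N, or if a joint passes its speed limit or range.

## Working session

There is one attempt and no reset: what is moved stays moved. The work goes in short steps, Python scripts to look and compute and a tool call to move; the robot and the scene stay as the last step left them, time stands still between calls to the robot, and variables do not carry over. Pictures are saved under pics/ and viewed, at most 14 in all, crops included, and the job is handed in when it is done.

Besides the shell and the picture viewer there is one more tool, called after "Call:" as name(argument=value, ...) on one line, values as JSON. play_rows: Moves the arm, as the interface text tells. Its arguments: {"type":"object","properties":{"rows":{"type":"array","items":{"type":"array","items":{"type":"array","items":{"type":"number"}}}},"squeeze":{"type":"number"}},"required":["rows"]}

```bash
mkdir -p pics; ls
python3 - <<'E'
from plant import r
import cv2,numpy as np
s=r.get_state();print(s)
for n in ["scene","top","wrist"]:
    i=r.camera_info(n);print(n,i['fovy'],i['cx'],i['cy'],np.round(i['pose'],4).tolist())
    if 1:
        im=r.capture(n);cv2.imwrite(f'pics/{n}0.png',im[:,:,::-1])
E
```

```text
pics
{'time_s': 0.0, 'joints': array([-4.99551261e+01,  2.05915147e+01,  6.33202076e-01, -1.95483269e-02,
       -7.01351553e+01, -1.65060589e+01]), 'qd': array([ 0.07703796, -0.10123032,  0.01968061, -0.09232576,  0.07175302,
       -0.00973037]), 'joint_torque': array([-2.79102887e-04, -5.82721245e+01,  2.93045962e+01,  6.99710727e+00,
        6.85335224e-03, -1.41516525e-04]), 'tcp_pos': array([ 0.26934222, -0.61840059,  0.22561924]), 'eef_rot': array([ 1.79905162e+02, -8.93902827e-03, -1.56467835e+02]), 'contact_force': array([-0.31153339,  0.86852112,  0.3888225 ]), 'moment': array([-0.03435586,  0.03931243,  0.00421147]), 'gripper_force': 0.0, 'gripper_width': 0.08739186517621748}
scene 46.25856817574587 280.35069332319847 205.12649091774196 [[0.1194, 0.5972, -0.7932, 1.6296], [0.9927, -0.0596, 0.1046, -0.1427], [0.0152, -0.7999, -0.6, 0.9596], [0.0, 0.0, 0.0, 1.0]]
top 42.509486991621706 283.0441843129117 220.89224097029705 [[-0.008, -0.9927, 0.1206, 0.3007], [-1.0, 0.0076, -0.0033, 0.0117], [0.0024, -0.1207, -0.9927, 1.6884], [0.0, 0.0, 0.0, 1.0]]
wrist 63.51485006974393 284.87370033475975 207.9257615201334 [[-0.3994, 0.8813, 0.2524, 0.2014], [0.9168, 0.3836, 0.1115, -0.6489], [0.0014, 0.276, -0.9612, 0.3843], [0.0, 0.0, 0.0, 1.0]]
```

View pics/top0.png

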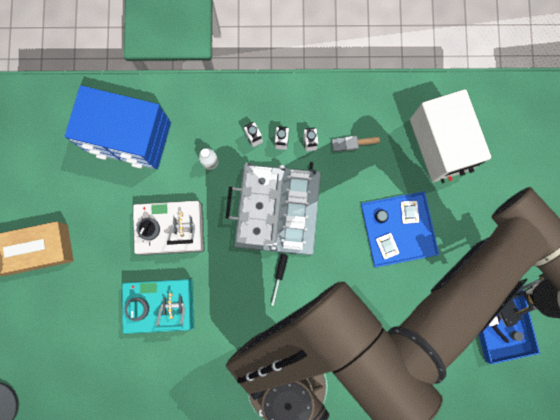

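View pics/scene0.png

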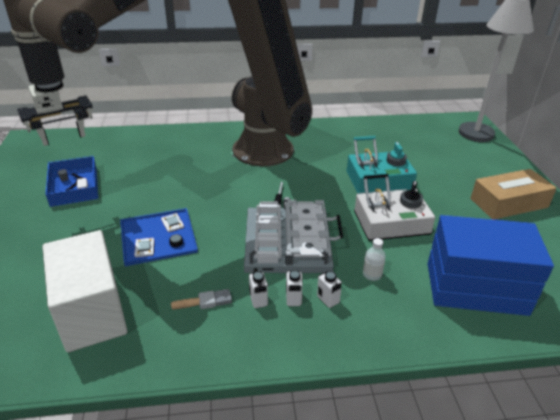

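The top view shows the station at about (280,210), with its bar on the left at (230,203). There are two carriers in the blue tray, at (410,212) and (387,245), and the lens cell is at (381,215). The white console is at (168,228). The look-alikes are the turquoise console (157,305), the blue bin (508,330) and the blue boxes (120,125).

```bash
cat > h.py <<'E'
from plant import r
import cv2,numpy as np
def cast(n,px,z,info=None):
    i=info or r.camera_info(n);P=np.array(i['pose']);f=210/np.tan(np.radians(i['fovy']/2))
    px=np.atleast_2d(np.float64(px))
    d=np.c_[(px[:,0]-i['cx'])/f,(px[:,1]-i['cy'])/f,np.ones(len(px))]@P[:3,:3].T
    o=P[:3,3];t=(z-o[2])/d[:,2]
    return o+d*t[:,None]
def tri(a,b):   # a,b=(info,px): closest point of two rays
    A=np.zeros((3,3));y=np.zeros(3);D=[]
    for i,px in (a,b):
        p=cast(0,px,0,i)[0];o=np.array(i['pose'])[:3,3];d=(p-o)/np.linalg.norm(p-o)
        M=np.eye(3)-np.outer(d,d);A+=M;y+=M@o;D.append((o,M))
    X=np.linalg.solve(A,y);return X,[np.linalg.norm(M@(X-o)) for o,M in D]
def move(x,y,z,yaw):   # shares to type for a TCP target
    s=r.get_state();p=s['tcp_pos'];w=np.radians(s['eef_rot'][2])
    d=np.array([x,y,z])-p
    t=(s['eef_rot'][2]-yaw+180)%360-180
    sx=(d[0]*np.cos(w)+d[1]*np.sin(w))/.5; sy=(d[0]*np.sin(w)-d[1]*np.cos(w))/.5
    print('at',np.round(p,4),np.round(s['eef_rot'],1),'F',np.round(s['contact_force'],1),'w',round(s['gripper_width'],4),'t',s['time_s'])
    print('shares',np.round([sx,sy,-d[2]/.5,np.radians(t)/1.5],4),'mm',np.round(np.linalg.norm(d)*1e3),'deg',round(t,1))
def shot(n,name):
    i=r.camera_info(n);im=r.capture(n)[:,:,::-1].copy();cv2.imwrite(f'pics/{name}.png',im);np.save(f'pics/{name}.npy',i,allow_pickle=True);return im,i
def load(name): return cv2.imread(f'pics/{name}.png'),np.load(f'pics/{name}.npy',allow_pickle=True).item()
E
python3 - <<'E'
from h import *
print(cast('top',[[400,230],[410,212],[387,245],[280,210]],.01).round(3))
print(cast('top',[[230,203],[243,165],[321,172],[314,255],[238,250]],.06).round(3))
print(cast('top',[[168,228],[133,205],[201,203],[203,251],[135,254]],.07).round(3))
print(cast('top',[[208,158],[254,132],[283,133],[312,134]],.1).round(3))
move(.55,-.28,.30,180)
E
```

```text
[[ 0.473 -0.359  0.01 ]
 [ 0.53  -0.393  0.01 ]
 [ 0.426 -0.317  0.01 ]
 [ 0.539  0.015  0.01 ]]
[[ 0.555  0.168  0.06 ]
 [ 0.673  0.128  0.06 ]
 [ 0.649 -0.112  0.06 ]
 [ 0.394 -0.086  0.06 ]
 [ 0.411  0.143  0.06 ]]
[[0.478 0.353 0.07 ]
 [0.549 0.46  0.07 ]
 [0.554 0.254 0.07 ]
 [0.408 0.247 0.07 ]
 [0.401 0.45  0.07 ]]
[[ 0.686  0.23   0.1  ]
 [ 0.765  0.092  0.1  ]
 [ 0.761  0.004  0.1  ]
 [ 0.758 -0.083  0.1  ]]
at [ 0.2694 -0.6185  0.2259] [ 179.9   -0.  -156.5] F [ 0.7 -0.2  0.2] w 0.0877 t 0.15
shares [-0.7849  0.3967 -0.1483  0.2738] mm 446.0 deg 23.5
```

Call:
play_rows(rows=[[[0,-0.517,0.3815,-0.05,0.2738],[0,-0.517,0.3815,-0.05,0.2738],[0,-0.517,0.3815,-0.05,0.2738],[0,-0.517,0.3815,-0.05,0.2738],[0,-0.517,0.3815,-0.05,0.2738],[0,-0.517,0.3815,-0.05,0.2738],[0,-0.517,0.3815,-0.05,0.2738],[0,-0.517,0.3815,-0.05,0.2738]]])

```text
time_s: 0.82
tcp_pos: [0.4311, -0.3384, 0.2518]
eef_rot: [180.0, 0.0, -180.0]
contact_force: [1.5, 0.0, 0.2]
gripper_width: 0.0875
gripper_force: 0.0
```

Call:
play_rows(rows=[[[0,0,0,0,0],[0,0,0,0,0],[0,0,0,0,0],[0,0,0,0,0],[0,0,0,0,0],[0,0,0,0,0],[0,0,0,0,0],[0,0,0,0,0]]])

```text
time_s: 1.48
tcp_pos: [0.43, -0.3413, 0.2514]
eef_rot: [180.0, -0.0, 179.9]
contact_force: [-0.0, -0.3, -0.7]
gripper_width: 0.0874
gripper_force: 0.0
```

Run:
```python
from h import *
move(.43,-.34,.25,180)
shot('wrist','w1'); move(.43,-.34,.25,180)
```

```text
at [ 0.43   -0.3413  0.2514] [180.   -0.  179.9] F [-0.  -0.3 -0.7] w 0.0874 t 1.4833
shares [-0.      0.0025  0.0029 -0.0007] mm 2.0 deg -0.1
at [ 0.43   -0.3411  0.2514] [180.  -0. 180.] F [ 0.  -0.2  0.6] w 0.0879 t 1.5333
shares [ 0.0001  0.0023  0.0029 -0.0005] mm 2.0 deg -0.0
```

View pics/w1.png

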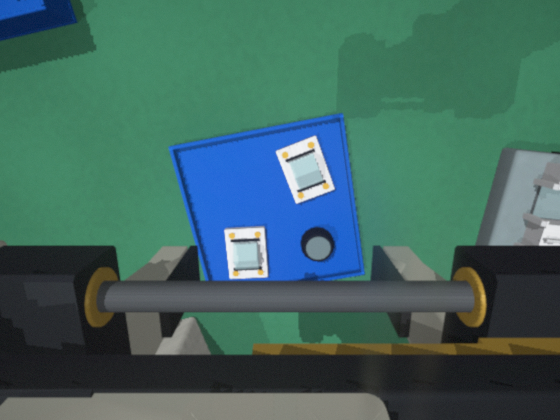

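The wrist view shows the two carriers at about (305,169) and (246,252), and the black lens cell at (318,243). Next I'll take second views and look at the station and console.

Call:
play_rows(rows=[[[0,-0.14,0.18,-0.04,0],[0,-0.14,0.18,-0.04,0],[0,-0.14,0.18,-0.04,0],[0,-0.14,0.18,-0.04,0],[0,-0.14,0.18,-0.04,0],[0,-0.14,0.18,-0.04,0],[0,-0.14,0.18,-0.04,0],[0,-0.14,0.18,-0.04,0]]])

```text
time_s: 2.2
tcp_pos: [0.4996, -0.2515, 0.2714]
eef_rot: [180.0, -0.0, 179.9]
contact_force: [0.5, -0.5, -0.1]
gripper_width: 0.0877
gripper_force: 0.0
```

```bash
python3 -c "
from h import *
shot('wrist','w2')"
```

Call:
play_rows(rows=[[[0,-0.2,0.44,-0.06,0],[0,-0.2,0.44,-0.06,0],[0,-0.2,0.44,-0.06,0],[0,-0.2,0.44,-0.06,0],[0,-0.2,0.44,-0.06,0],[0,-0.2,0.44,-0.06,0],[0,-0.2,0.44,-0.06,0],[0,-0.2,0.44,-0.06,0]]])

```text
time_s: 2.92
tcp_pos: [0.6008, -0.0296, 0.3012]
eef_rot: [-180.0, -0.0, -179.9]
contact_force: [-0.2, 0.4, -0.4]
gripper_width: 0.0875
gripper_force: 0.0
```

```bash
python3 -c "
from h import *
shot('wrist','w3')"
```

Call:
play_rows(rows=[[[0,0,0.3,0,0],[0,0,0.3,0,0],[0,0,0.3,0,0],[0,0,0.3,0,0],[0,0,0.3,0,0],[0,0,0.3,0,0],[0,0,0.3,0,0],[0,0,0.3,0,0]]])

```text
time_s: 3.63
tcp_pos: [0.6002, 0.1176, 0.3017]
eef_rot: [-180.0, 0.0, 179.9]
contact_force: [0.4, 0.4, -0.6]
gripper_width: 0.0877
gripper_force: 0.0
```

```bash
python3 -c "
from h import *
shot('wrist','w4')"
```

Call:
play_rows(rows=[[[0,0.16,0.4,-0.08,0],[0,0.16,0.4,-0.08,0],[0,0.16,0.4,-0.08,0],[0,0.16,0.4,-0.08,0],[0,0.16,0.4,-0.08,0],[0,0.16,0.4,-0.08,0],[0,0.16,0.4,-0.08,0],[0,0.16,0.4,-0.08,0]]])

```text
time_s: 4.35
tcp_pos: [0.5203, 0.319, 0.3416]
eef_rot: [-180.0, -0.0, -180.0]
contact_force: [-0.2, -0.2, -0.1]
gripper_width: 0.0878
gripper_force: 0.0
```

```bash
python3 -c "
from h import *
shot('wrist','w5')"
```

Call:
play_rows(rows=[[[0,0,0.2,0,0],[0,0,0.2,0,0],[0,0,0.2,0,0],[0,0,0.2,0,0],[0,0,0.2,0,0],[0,0,0.2,0,0],[0,0,0.2,0,0],[0,0,0.2,0,0]]])

```text
time_s: 5.07
tcp_pos: [0.5207, 0.418, 0.3421]
eef_rot: [180.0, 0.0, 179.9]
contact_force: [-0.0, -0.4, 0.2]
gripper_width: 0.0877
gripper_force: 0.0
```

```bash
python3 -c "
from h import *
shot('wrist','w6')
move(.52,.42,.34,180)
a=load('w3')[0][:300];b=load('w5')[0][:300]
cv2.imwrite('pics/m1.png',np.vstack([a,b]))
for n in ('w1','w2'):
    im,i=load(n);m=cv2.inRange(im,(150,150,150),(255,255,255));m[290:]=0
    m=cv2.morphologyEx(m,cv2.MORPH_CLOSE,np.ones((3,3)))
    # fill inside blue
    cs,_=cv2.findContours(m,cv2.RETR_EXTERNAL,cv2.CHAIN_APPROX_NONE)
    for c in cs:
        if 300<cv2.contourArea(c)<6000:
            R=cv2.minAreaRect(c);P=cast(0,cv2.boxPoints(R),.012,i)
            print(n,np.round(R[0]),P.mean(0).round(4),[ (round(np.linalg.norm(P[k+1]-P[k])*1e3,1),round(float(np.degrees(np.arctan2(*(P[k+1]-P[k])[1::-1]))),1)) for k in (0,1)])
"
```

```text
at [0.5206 0.4182 0.3422] [180.    0.  179.9] F [ 0.1  0.7 -0.2] w 0.0879 t 5.1167
shares [ 0.0013  0.0037  0.0044 -0.0007] mm 3.0 deg -0.1
w1 [246. 253.] [ 0.5301 -0.3913  0.012 ] [(np.float64(50.1), 94.6), (np.float64(69.6), 3.1)]
w1 [549. 232.] [ 0.5023 -0.0124  0.012 ] [(np.float64(24.7), 89.9), (np.float64(33.9), 12.5)]
w1 [305. 169.] [ 0.4233 -0.3178  0.012 ] [(np.float64(49.9), 110.3), (np.float64(68.2), 22.1)]
w2 [469. 242.] [ 0.593  -0.0089  0.012 ] [(np.float64(50.7), -178.3), (np.float64(89.3), 84.1)]
w2 [175. 196.] [ 0.5302 -0.3914  0.012 ] [(np.float64(50.4), 97.0), (np.float64(71.2), 2.7)]
w2 [487. 176.] [5.051e-01 2.000e-04 1.200e-02] [(np.float64(50.8), -178.7), (np.float64(89.5), 83.6)]
w2 [538. 178.] [0.512  0.0657 0.012 ] [(np.float64(49.8), 89.9), (np.float64(173.5), 12.5)]
w2 [503. 111.] [0.4267 0.0068 0.012 ] [(np.float64(29.6), -178.7), (np.float64(81.8), 83.5)]
w2 [229. 108.] [ 0.4236 -0.3181  0.012 ] [(np.float64(49.9), 110.2), (np.float64(67.8), 21.2)]
```

View pics/m1.png

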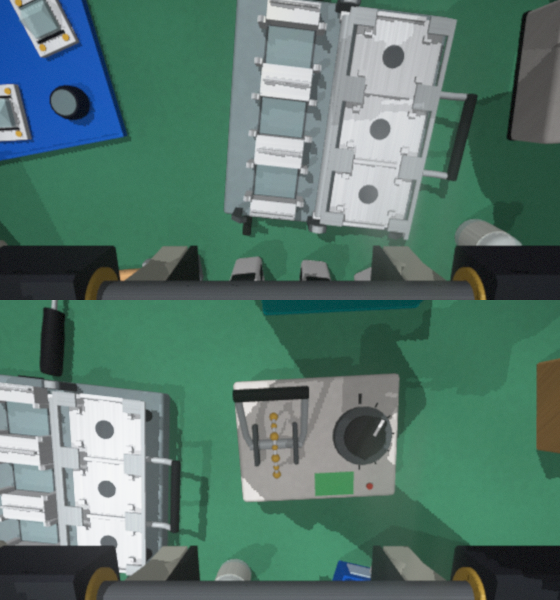

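w3 shows the flipper pockets, with dark centre holes at (394,56), (380,129) and (369,194), and the bar at about (461,137). w5 shows the console with the timer at about (362,437) and the pointer towards the upper right, one or two clicks on. The dimmer bar is at about (270,393), leaning to -x.

Candidates for carriers are the two white plates with glass at w1 (305,169) and (246,252). The round black cell (318,243) and anything in the other blue bin are not wanted.

Run:
```python
from h import *
def blobs(n,lo,hi,thr,circ,z):
    im,i=load(n);g=cv2.cvtColor(im,cv2.COLOR_BGR2GRAY);m=np.uint8(g<thr)*255;m[245:]=0
    hs=cv2.cvtColor(im,cv2.COLOR_BGR2HSV);m[hs[:,:,1]>70]=0
    cs,_=cv2.findContours(m,cv2.RETR_EXTERNAL,cv2.CHAIN_APPROX_NONE);o=[]
    for c in cs:
        a=cv2.contourArea(c)
        if lo<a<hi:
            q=4*np.pi*a/cv2.arcLength(c,True)**2
            R=cv2.minAreaRect(c)
            if q>circ or max(R[1])/min(R[1])>4: 
                M=cv2.moments(c);ce=(M['m10']/a,M['m01']/a);o.append((ce,a,R,i))
                print(n,np.round(ce,1),a,round(q,2),np.round(R[1]),cast(0,ce,z,i)[0].round(4))
    return o
for n in ('w3','w4','w5'): blobs(n,150,2500,125,.7,.056)
# bar: dark elongated
print('dark')
for n in ('w3','w4','w5','w6'): blobs(n,300,4000,70,2,.062)
for n,y0 in (('w3',0),('w4',0)):
    im,i=load(n);print(n,i['pose'][0][3],i['pose'][1][3])
a,_=load('w4');b,_=load('w6');cv2.imwrite('pics/m2.png',np.vstack([a[:300],b[:300]]))
```

```text
w3 [367.6 194. ] 216.0 0.88 [16. 17.] [0.6244 0.0712 0.056 ]
w3 [379.8 128.8] 261.5 0.89 [18. 18.] [0.5466 0.08   0.056 ]
w3 [393.   56.3] 348.5 0.88 [22. 20.] [0.469  0.0883 0.056 ]
w3 [351.5  48.5] 151.5 0.14 [ 5. 52.] [0.4612 0.0423 0.056 ]
w4 [247.5 194. ] 224.0 0.92 [16. 17.] [0.6243 0.0713 0.056 ]
w4 [252.7 129. ] 263.0 0.91 [18. 18.] [0.5466 0.0798 0.056 ]
w4 [258.3  56.4] 321.5 0.91 [21. 19.] [0.4689 0.0881 0.056 ]
w5 [106.5 188.7] 169.0 0.87 [16. 13.] [0.547  0.0794 0.056 ]
w5 [ 46.2 152.2] 299.5 0.18 [54. 12.] [0.4984 0.0081 0.056 ]
w5 [104.2 129.1] 203.5 0.88 [16. 16.] [0.4691 0.0878 0.056 ]
dark
w3 [461.1 136.4] 799.0 0.24 [11. 89.] [0.5546 0.1725 0.062 ]
w4 [332.8 135.8] 651.0 0.21 [ 9. 86.] [0.5541 0.1723 0.062 ]
w4 [444.3  76.1] 381.0 0.33 [13. 51.] [0.4899 0.2925 0.062 ]
w4 [512.2  43.9] 533.5 0.07 [ 26. 111.] [0.4578 0.3612 0.062 ]
w5 [174.6 195.6] 515.5 0.24 [ 9. 72.] [0.5549 0.172  0.062 ]
w5 [271.6  93.8] 808.5 0.34 [12. 74.] [0.4264 0.3022 0.062 ]
w6 [100.  195.5] 643.5 0.29 [74. 10.] [0.5552 0.1715 0.062 ]
w6 [170.7  93.5] 776.5 0.32 [12. 76.] [0.4264 0.2777 0.062 ]
w3 0.5266176960964196 -0.03028686713456308
w4 0.5259903246794747 0.11714763715461769
```

View pics/m2.png

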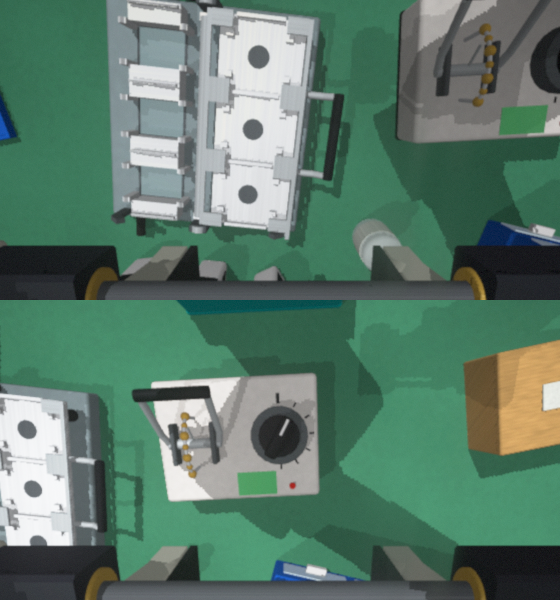

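Run:
```python
from h import *
for n in('w1','w2'):
    im,i=load(n);hs=cv2.cvtColor(im,cv2.COLOR_BGR2HSV);m=cv2.inRange(hs,(105,150,60),(125,255,255));m[246:]=0
    c=max(cv2.findContours(m,cv2.RETR_EXTERNAL,cv2.CHAIN_APPROX_NONE)[0],key=cv2.contourArea)
    P=cv2.approxPolyDP(c,5,True)[:,0];print(n,P.tolist());print(cast(0,P,.012,i)[:,:2].round(4).tolist())
im,i=load('w1');print('lens',cast(0,[318,246],.024,i).round(4))
cv2.imwrite('pics/c1.png',cv2.resize(im[100:300,160:380],None,fx=3.4,fy=3,interpolation=cv2.INTER_CUBIC)[:600])
move(.530,-.389,.12,184)
```

```text
w1 [[342, 114], [170, 146], [196, 245], [224, 245], [225, 227], [264, 225], [267, 245], [301, 245], [314, 227], [325, 229], [334, 245], [360, 245]]
[[0.3595, -0.277], [0.3951, -0.4749], [0.5185, -0.4537], [0.5185, -0.4185], [0.4945, -0.416], [0.4919, -0.3676], [0.5185, -0.3643], [0.5186, -0.3214], [0.4946, -0.3056], [0.4973, -0.2919], [0.5186, -0.2799], [0.5187, -0.2471]]
w2 [[262, 49], [91, 85], [143, 244], [294, 217]]
[[0.3585, -0.2776], [0.3966, -0.4769], [0.5947, -0.4395], [0.5575, -0.2402]]
lens [[ 0.515  -0.3012  0.024 ]]
at [0.5206 0.4182 0.3422] [180.    0.  179.9] F [ 0.1  0.7 -0.2] w 0.0879 t 5.1167
shares [-0.0205 -1.6143  0.4444 -0.0473] mm 837.0 deg -4.1
```

View pics/c1.png

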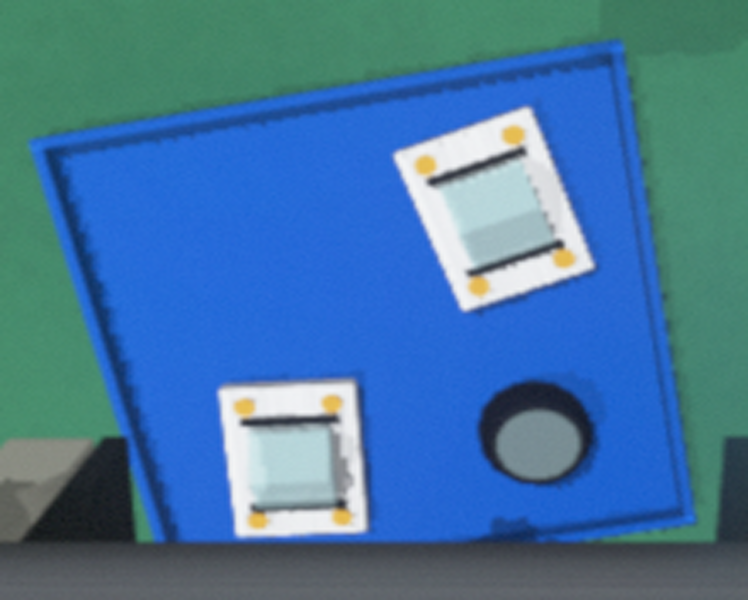

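The crop confirms the choice: two plates with glass and brass dots are the carriers, and the round black cell is the distractor. Moving to the near-square carrier first.

Call:
play_rows(rows=[[[0.295,0,-0.6,0,0],[0.295,0,-0.6,0,0],[0.295,0,-0.6,0,0],[0.295,0,-0.6,0,0],[0.295,0,-0.6,0,0],[0.295,0,-0.6,0,0],[0.295,0,-0.6,0,0],[0.295,0,-0.6,0,0]]])

```text
time_s: 5.78
tcp_pos: [0.5194, 0.1141, 0.3429]
eef_rot: [180.0, 0.1, 179.8]
contact_force: [-1.1, 1.2, -0.3]
gripper_width: 0.0616
gripper_force: 0.0
```

Call:
play_rows(rows=[[[0.295,0,-0.6,0,0],[0.295,0,-0.6,0,0],[0.295,0,-0.6,0,0],[0.295,0,-0.6,0,0],[0.295,0,-0.6,0,0],[0.295,0,-0.6,0,0],[0.295,0,-0.6,0,0],[0.295,0,-0.6,0,0]]])

```text
time_s: 6.45
tcp_pos: [0.5193, -0.1857, 0.3418]
eef_rot: [-179.9, -0.0, 179.8]
contact_force: [-0.3, 1.1, -0.1]
gripper_width: 0.0618
gripper_force: 0.0
```

Call:
play_rows(rows=[[[0.295,-0.02,-0.414,0.444,-0.047],[0.295,-0.02,-0.414,0.444,-0.047],[0.295,-0.02,-0.414,0.444,-0.047],[0.295,-0.02,-0.414,0.444,-0.047],[0.295,-0.02,-0.414,0.444,-0.047],[0.295,-0.02,-0.414,0.444,-0.047],[0.295,-0.02,-0.414,0.444,-0.047],[0.295,-0.02,-0.414,0.444,-0.047]]])

```text
time_s: 7.12
tcp_pos: [0.5276, -0.3897, 0.1141]
eef_rot: [179.8, -0.3, -176.1]
contact_force: [-0.9, 0.2, -1.1]
gripper_width: 0.0617
gripper_force: 0.0
```

Call:
play_rows(rows=[[[0.295,0,0,0,0],[0.295,0,0,0,0],[0.295,0,0,0,0],[0.295,0,0,0,0],[0.295,0,0,0,0],[0.295,0,0,0,0],[0.295,0,0,0,0],[0.295,0,0,0,0]]])

```text
time_s: 7.78
tcp_pos: [0.5306, -0.3874, 0.1202]
eef_rot: [-180.0, 0.0, -175.9]
contact_force: [0.4, 1.2, 0.4]
gripper_width: 0.0616
gripper_force: 0.0
```

Run:
```python
from h import *
move(.530,-.389,.0065,184)
```

```text
at [ 0.5306 -0.3874  0.1202] [-180.     0.  -175.9] F [0.4 1.2 0.4] w 0.0616 t 7.7833
shares [ 0.0015 -0.0031  0.2273  0.0009] mm 114.0 deg 0.1
```

Call:
play_rows(rows=[[[0.295,0.002,-0.003,0.1,0],[0.295,0.002,-0.003,0.17,0],[0.295,0.002,-0.003,0.21,0],[0.295,0.002,-0.003,0.227,0],[0.295,0.002,-0.003,0.227,0],[0.295,0.002,-0.003,0.227,0],[0.295,0.002,-0.003,0.227,0],[0.295,0.002,-0.003,0.227,0]]])

```text
time_s: 8.45
tcp_pos: [0.53, -0.3895, 0.0067]
eef_rot: [-180.0, 0.1, -175.9]
contact_force: [0.3, -0.5, -0.0]
gripper_width: 0.0617
gripper_force: 0.0
```

Call:
play_rows(rows=[[[0.6,0,0,0,0],[0.6,0,0,0,0],[0.6,0,0,0,0],[0.6,0,0,0,0],[0.6,0,0,0,0],[0.6,0,0,0,0],[0.6,0,0,0,0],[0.6,0,0,0,0]]], squeeze=20)

```text
time_s: 9.12
tcp_pos: [0.5296, -0.3894, 0.0063]
eef_rot: [-180.0, 0.0, -175.9]
contact_force: [-0.2, 0.3, 3.8]
gripper_width: 0.0495
gripper_force: 20.0
```

Call:
play_rows(rows=[[[0.6,0,0,-0.05,0],[0.6,0,0,-0.1,0],[0.6,0,0,-0.15,0],[0.6,0,0,-0.2,0],[0.6,0,0,-0.25,0],[0.6,0,0,-0.27,0],[0.6,0,0,-0.27,0],[0.6,0,0,-0.27,0]]])

```text
time_s: 9.78
tcp_pos: [0.5292, -0.3889, 0.1405]
eef_rot: [180.0, 0.0, -176.0]
contact_force: [-0.3, 0.3, -1.6]
gripper_width: 0.0497
gripper_force: 20.0
```

Run:
```python
from h import *
move(.547,.080,.14,173.75)
shot('wrist','w7');
```

```text
at [ 0.5292 -0.3889  0.1405] [ 180.    0. -176.] F [-0.3  0.3 -1.6] w 0.0497 t 9.7833
shares [-0.1013  0.9331  0.0011  0.1195] mm 469.0 deg 10.3
```

View pics/w7.png

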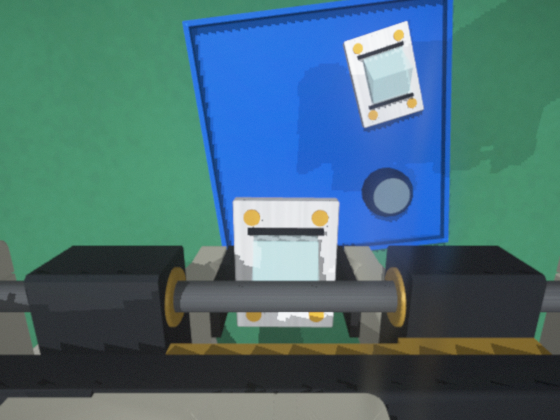

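The carrier is held square between the fingers, with its top edge at row 198 and its sides at columns 234 and 339. The other carrier is untouched at (385,75).

Call:
play_rows(rows=[[[0.6,-0.01,0.08,-0.03,0],[0.6,-0.02,0.15,-0.03,0],[0.6,-0.03,0.22,-0.03,0],[0.6,-0.04,0.29,-0.03,0],[0.6,-0.05,0.36,-0.03,0],[0.6,-0.05,0.43,-0.03,0],[0.6,-0.05,0.5,-0.03,0],[0.6,-0.05,0.5,-0.03,0]]])

```text
time_s: 10.5
tcp_pos: [0.5354, -0.1336, 0.1543]
eef_rot: [179.9, -0.2, -175.8]
contact_force: [-1.0, -0.6, -1.4]
gripper_width: 0.0495
gripper_force: 20.0
```

Call:
play_rows(rows=[[[0.6,-0.01,0.08,0,0.03],[0.6,-0.02,0.15,0,0.06],[0.6,-0.03,0.22,0,0.09],[0.6,-0.04,0.29,0,0.12],[0.6,-0.05,0.36,0,0.12],[0.6,-0.05,0.4,0,0.12],[0.6,-0.051,0.433,0,0.12],[0.6,-0.051,0.433,0,0.12]]])

```text
time_s: 11.17
tcp_pos: [0.5461, 0.082, 0.1541]
eef_rot: [-179.9, -0.1, 173.9]
contact_force: [0.4, -0.2, -1.6]
gripper_width: 0.0496
gripper_force: 20.0
```

Run:
```python
from h import *
im,i=load('w7');f=cast(0,[[234,198],[339,198],[237,322],[333,325]],.146,i)
s=np.array([.5292,-.3889]);w=np.radians(-176)
for p in f:
    d=p[:2]-s;print('tool x,y mm',round(1e3*(d[0]*np.cos(w)+d[1]*np.sin(w)),1),round(1e3*(d[0]*np.sin(w)-d[1]*np.cos(w)),1))
r.camera_info('wrist')
move(.5466,.080,.0595,173.75)
shot('wrist','w8')
```

```text
tool x,y mm 35.1 -24.3
tool x,y mm 35.1 24.6
tool x,y mm -31.4 -25.4
tool x,y mm -33.2 24.5
at [0.5461 0.082  0.1541] [-1.799e+02 -1.000e-01  1.739e+02] F [ 0.4 -0.2 -1.6] w 0.0496 t 11.1667
shares [-0.0014 -0.0039  0.1892  0.0014] mm 95.0 deg 0.1
```

Call:
play_rows(rows=[[[0.6,-0.003,-0.004,0.04,0.001],[0.6,-0.003,-0.004,0.08,0.001],[0.6,-0.003,-0.004,0.12,0.001],[0.6,-0.003,-0.004,0.14,0.001],[0.6,-0.003,-0.004,0.155,0.001],[0.6,-0.003,-0.004,0.165,0.001],[0.6,-0.003,-0.004,0.165,0.001],[0.6,-0.003,-0.004,0.165,0.001]]])

```text
time_s: 11.88
tcp_pos: [0.5485, 0.0774, 0.0739]
eef_rot: [-180.0, 0.0, 173.6]
contact_force: [-0.3, 0.6, -0.4]
gripper_width: 0.0494
gripper_force: 20.0
```

Run:
```python
from h import *
move(.5476,.080,.059,173.75)
```

```text
at [0.5485 0.0774 0.0739] [-180.     0.   173.6] F [-0.3  0.6 -0.4] w 0.0494 t 11.8833
shares [ 0.0024  0.0051  0.0298 -0.0012] mm 15.0 deg -0.1
```

Call:
play_rows(rows=[[[0.6,0.0024,0.0051,0,-0.001],[0.6,0.0024,0.0051,0.005,-0.001],[0.6,0.0024,0.0051,0.01,-0.001],[0.6,0.0024,0.0051,0.015,-0.001],[0.6,0.0024,0.0051,0.02,-0.001],[0.6,0.0024,0.0051,0.025,-0.001],[0.6,0.0024,0.0051,0.029,-0.001],[0.6,0.0024,0.0051,0.029,-0.001]]])

```text
time_s: 12.55
tcp_pos: [0.547, 0.08, 0.0585]
eef_rot: [-180.0, -0.0, 173.7]
contact_force: [0.0, 0.1, -1.7]
gripper_width: 0.0501
gripper_force: 20.0
```

Call:
play_rows(rows=[[[0.6,0,0,0,0],[0.34,0,0,0,0],[0.34,0,0,0,0],[0.34,0,0,0,0],[0.34,0,0,0,0],[0.34,0,0,0,0],[0.34,0,0,0,0],[0.34,0,0,0,0]]])

```text
time_s: 13.22
tcp_pos: [0.5473, 0.0801, 0.0591]
eef_rot: [180.0, 0.0, 173.7]
contact_force: [-0.4, 1.2, 0.6]
gripper_width: 0.0576
gripper_force: 0.0
```

Call:
play_rows(rows=[[[0.34,0,0,-0.03,0],[0.34,0,0,-0.08,0],[0.34,0,0,-0.14,0],[0.34,0,0,-0.2,0],[0.34,0,0,-0.26,0],[0.34,0,0,-0.32,0],[0.34,0,0,-0.38,0],[0.34,0,0,-0.38,0]]])

```text
time_s: 13.88
tcp_pos: [0.5501, 0.0807, 0.2558]
eef_rot: [179.8, 0.5, 173.8]
contact_force: [1.5, 0.1, 0.4]
gripper_width: 0.0579
gripper_force: 0.0
```

Run:
```python
from h import *
move(.4235,-.318,.12,201.5)
im,i=shot('wrist','w9')
top=shot('top','t1')
```

```text
at [0.5501 0.0807 0.2558] [179.8   0.5 173.8] F [1.5 0.1 0.4] w 0.0579 t 13.8833
shares [ 0.1653 -0.8202  0.2716 -0.3226] mm 440.0 deg -27.7
```

View pics/w9.png

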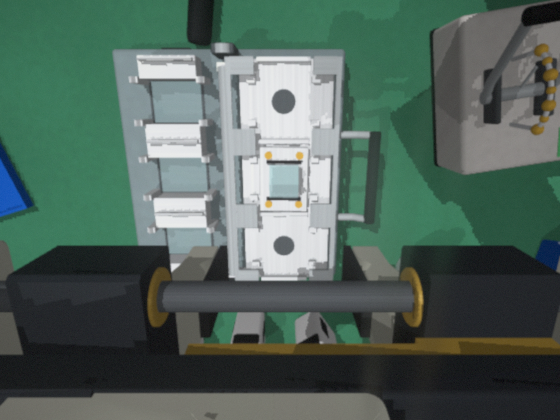

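The first carrier sits square in the middle pocket at (285,179). The second carrier is close to the tray rim, so I'll pull it inward by its prism first.

Call:
play_rows(rows=[[[0.34,0,-0.6,0,0],[0.34,0,-0.6,0,0],[0.34,0,-0.6,0,0],[0.34,0,-0.6,0,0],[0.34,0,-0.6,0,0],[0.34,0,-0.6,0,0],[0.34,0,-0.6,0,0],[0.34,0,-0.6,0,0]]])

```text
time_s: 14.65
tcp_pos: [0.5126, -0.2225, 0.2473]
eef_rot: [-180.0, -0.2, 173.5]
contact_force: [-0.1, 0.5, -0.9]
gripper_width: 0.0578
gripper_force: 0.0
```

Call:
play_rows(rows=[[[0.34,0.165,-0.22,0.27,-0.323],[0.34,0.165,-0.22,0.27,-0.323],[0.34,0.165,-0.22,0.27,-0.323],[0.34,0.165,-0.22,0.27,-0.323],[0.34,0.165,-0.22,0.27,-0.323],[0.34,0.165,-0.22,0.27,-0.323],[0.34,0.165,-0.22,0.27,-0.323],[0.34,0.165,-0.22,0.27,-0.323]]])

```text
time_s: 15.32
tcp_pos: [0.4208, -0.3184, 0.1139]
eef_rot: [180.0, -0.0, -158.5]
contact_force: [1.1, -0.3, 0.8]
gripper_width: 0.0574
gripper_force: 0.0
```

Call:
play_rows(rows=[[[0.4,0,0,0,0],[0.4,0,0,0,0],[0.4,0,0,0,0],[0.4,0,0,0,0],[0.4,0,0,0,0],[0.4,0,0,0,0],[0.4,0,0,0,0],[0.4,0,0,0,0]]])

```text
time_s: 15.98
tcp_pos: [0.4206, -0.3184, 0.1141]
eef_rot: [-180.0, 0.0, -158.5]
contact_force: [0.9, -0.1, -0.3]
gripper_width: 0.0527
gripper_force: 0.0
```

Run:
```python
from h import *
move(.4235,-.318,.017,201.5)
im,i=load('w9')
m=cv2.inRange(im,(215,215,215),(255,255,255))
P=cast(0,[[261,146],[308,146],[308,210],[261,210]],.064,i);print(P.round(4),P.mean(0))
```

```text
at [ 0.4206 -0.3184  0.1141] [-180.     0.  -158.5] F [ 0.9 -0.1 -0.3] w 0.0527 t 15.9833
shares [-5.800e-03 -1.400e-03  1.942e-01 -1.000e-04] mm 97.0 deg -0.0
[[0.5101 0.0608 0.064 ]
 [0.5153 0.1085 0.064 ]
 [0.5833 0.1024 0.064 ]
 [0.5777 0.0521 0.064 ]] [0.54660305 0.08095143 0.064     ]
```

Call:
play_rows(rows=[[[0.4,-0.006,-0.001,0.06,0],[0.4,-0.006,-0.001,0.12,0],[0.4,-0.006,-0.001,0.17,0],[0.4,-0.006,-0.001,0.195,0],[0.4,-0.006,-0.001,0.195,0],[0.4,-0.006,-0.001,0.195,0],[0.4,-0.006,-0.001,0.195,0],[0.4,-0.006,-0.001,0.195,0]]])

```text
time_s: 16.65
tcp_pos: [0.4245, -0.3181, 0.0179]
eef_rot: [-179.9, 0.1, -158.5]
contact_force: [0.5, -0.6, 0.3]
gripper_width: 0.0524
gripper_force: 0.0
```

Call:
play_rows(rows=[[[0.8,0,0,0,0],[0.8,0,0,0,0],[0.8,0,0,0,0],[0.8,0,0,0,0],[0.8,0,0,0,0],[0.8,0,0,0,0],[0.8,0,0,0,0],[0.8,0,0,0,0]]], squeeze=8)

```text
time_s: 17.32
tcp_pos: [0.4236, -0.3178, 0.0169]
eef_rot: [-180.0, 0.0, -158.5]
contact_force: [-0.3, 2.3, 5.9]
gripper_width: 0.0296
gripper_force: 8.0
```

Call:
play_rows(rows=[[[0.8,0,-0.005,0,0],[0.8,0,-0.01,0,0],[0.8,0,-0.015,0,0],[0.8,0,-0.02,0,0],[0.8,0,-0.025,0,0],[0.8,0,-0.03,0,0],[0.8,0,-0.03,0,0],[0.8,0,-0.03,0,0]]])

```text
time_s: 17.98
tcp_pos: [0.4283, -0.3312, 0.0169]
eef_rot: [179.9, -0.1, -158.5]
contact_force: [-2.5, 4.7, 9.6]
gripper_width: 0.0295
gripper_force: 8.0
```

Call:
play_rows(rows=[[[0.3,0,0,0,0],[0.3,0,0,0,0],[0.3,0,0,0,0],[0.3,0,0,0,0],[0.3,0,0,0,0],[0.3,0,0,0,0],[0.3,0,0,0,0],[0.3,0,0,0,0]]])

```text
time_s: 18.65
tcp_pos: [0.429, -0.3318, 0.0165]
eef_rot: [180.0, -0.0, -158.5]
contact_force: [1.0, 0.4, 0.3]
gripper_width: 0.061
gripper_force: 0.0
```

Call:
play_rows(rows=[[[0.3,0,0,0.005,0],[0.3,0,0,0.01,0],[0.3,0,0,0.015,0],[0.3,0,0,0.02,0],[0.3,0,0,0.02,0],[0.3,0,0,0.02,0],[0.3,0,0,0.02,0],[0.3,0,0,0.02,0]]])

```text
time_s: 19.32
tcp_pos: [0.4291, -0.3318, 0.0066]
eef_rot: [-180.0, 0.0, -158.5]
contact_force: [-0.3, -0.6, -0.4]
gripper_width: 0.0614
gripper_force: 0.0
```

Call:
play_rows(rows=[[[0.6,0,0,0,0],[0.6,0,0,0,0],[0.6,0,0,0,0],[0.6,0,0,0,0],[0.6,0,0,0,0],[0.6,0,0,0,0],[0.6,0,0,0,0],[0.6,0,0,0,0]]], squeeze=20)

```text
time_s: 19.98
tcp_pos: [0.429, -0.3317, 0.0066]
eef_rot: [-180.0, 0.0, -158.5]
contact_force: [-0.1, 0.7, 2.0]
gripper_width: 0.0495
gripper_force: 20.0
```

Call:
play_rows(rows=[[[0.6,0,0,-0.05,0],[0.6,0,0,-0.1,0],[0.6,0,0,-0.15,0],[0.6,0,0,-0.2,0],[0.6,0,0,-0.25,0],[0.6,0,0,-0.29,0],[0.6,0,0,-0.29,0],[0.6,0,0,-0.29,0]]])

```text
time_s: 20.65
tcp_pos: [0.4295, -0.3319, 0.1525]
eef_rot: [-179.9, 0.1, -158.5]
contact_force: [-0.2, 0.6, -1.2]
gripper_width: 0.0497
gripper_force: 20.0
```

Run:
```python
from h import *
move(.469,.088,.154,173.75)
im,i=shot('wrist','w10');s=r.get_state()
g=cv2.cvtColor(im,cv2.COLOR_BGR2GRAY);m=np.uint8(g>190)*255;m[262:]=0;m[:,:190]=0;m[:,390:]=0
c=max(cv2.findContours(m,cv2.RETR_EXTERNAL,cv2.CHAIN_APPROX_NONE)[0],key=cv2.contourArea)
P=cv2.approxPolyDP(c,5,True)[:,0];w=np.radians(s['eef_rot'][2])
f=cast(0,P,s['tcp_pos'][2]+.0055,i)
for p,q in zip(f,P):
    d=p[:2]-s['tcp_pos'][:2];print(q,'tool x,y mm',round(1e3*(d[0]*np.cos(w)+d[1]*np.sin(w)),1),round(1e3*(d[0]*np.sin(w)-d[1]*np.cos(w)),1))
```

```text
at [ 0.4295 -0.3319  0.1525] [-1.799e+02  1.000e-01 -1.585e+02] F [-0.2  0.6 -1.2] w 0.0497 t 20.65
shares [-0.381   0.7524 -0.0029  0.3227] mm 422.0 deg 27.7
[233 200] tool x,y mm 33.4 -25.5
[238 261] tool x,y mm 2.2 -24.4
[334 261] tool x,y mm 2.2 23.2
[337 200] tool x,y mm 33.5 23.3
```

Call:
play_rows(rows=[[[0.6,-0.03,0.06,0,0],[0.6,-0.06,0.12,0,0],[0.6,-0.09,0.18,0,0],[0.6,-0.12,0.24,0,0],[0.6,-0.15,0.3,0,0],[0.6,-0.18,0.36,0,0],[0.6,-0.19,0.376,0,0],[0.6,-0.19,0.376,0,0]]])

```text
time_s: 21.37
tcp_pos: [0.4481, -0.12, 0.1505]
eef_rot: [180.0, -0.1, -158.3]
contact_force: [-0.2, -0.3, -2.1]
gripper_width: 0.0495
gripper_force: 20.0
```

Call:
play_rows(rows=[[[0.6,-0.03,0.06,0,0.06],[0.6,-0.06,0.12,0,0.12],[0.6,-0.09,0.18,0,0.18],[0.6,-0.12,0.24,0,0.24],[0.6,-0.15,0.3,0,0.3],[0.6,-0.18,0.36,0,0.323],[0.6,-0.191,0.376,0,0.323],[0.6,-0.191,0.376,0,0.323]]])

```text
time_s: 22.03
tcp_pos: [0.4688, 0.0893, 0.1506]
eef_rot: [-179.9, -0.1, 173.9]
contact_force: [0.3, -0.3, -1.0]
gripper_width: 0.0494
gripper_force: 20.0
```

Call:
play_rows(rows=[[[0.6,0,0,0,0],[0.6,0,0,0.03,0],[0.6,0,0,0.06,0],[0.6,0,0,0.09,0],[0.6,0,0,0.12,0],[0.6,0,0,0.14,0],[0.6,0,0,0.14,0],[0.6,0,0,0.14,0]]])

```text
time_s: 22.7
tcp_pos: [0.468, 0.0863, 0.0811]
eef_rot: [-179.9, -0.1, 173.7]
contact_force: [0.3, 0.3, -0.5]
gripper_width: 0.0494
gripper_force: 20.0
```

Run:
```python
from h import *
move(.4685,.0882,.059,173.75)
```

```text
at [0.468  0.0863 0.0811] [-1.799e+02 -1.000e-01  1.737e+02] F [ 0.3  0.3 -0.5] w 0.0494 t 22.7
shares [-0.0006  0.0039  0.0441 -0.0011] mm 22.0 deg -0.1
```

Call:
play_rows(rows=[[[0.6,-0.001,0.004,0,0],[0.6,-0.001,0.004,0.01,0],[0.6,-0.001,0.004,0.02,0],[0.6,-0.001,0.004,0.028,0],[0.6,-0.001,0.004,0.036,0],[0.6,-0.001,0.004,0.044,0],[0.6,-0.001,0.004,0.044,0],[0.6,-0.001,0.004,0.044,0]]])

```text
time_s: 23.37
tcp_pos: [0.4691, 0.0898, 0.0593]
eef_rot: [-180.0, -0.0, 173.7]
contact_force: [-0.4, 0.3, -0.0]
gripper_width: 0.0494
gripper_force: 20.0
```

Call:
play_rows(rows=[[[0.6,0,0,0,0],[0.34,0,0,0,0],[0.34,0,0,0,0],[0.34,0,0,0,0],[0.34,0,0,0,0],[0.34,0,0,0,0],[0.34,0,0,0,0],[0.34,0,0,0,0]]])

```text
time_s: 24.03
tcp_pos: [0.4692, 0.0898, 0.0596]
eef_rot: [180.0, 0.0, 173.7]
contact_force: [-0.0, -0.6, 0.2]
gripper_width: 0.0579
gripper_force: 0.0
```

Call:
play_rows(rows=[[[0.34,0,0,-0.03,0],[0.34,0,0,-0.08,0],[0.34,0,0,-0.14,0],[0.34,-0.04,0,-0.2,0],[0.34,-0.08,0,-0.26,0],[0.34,-0.12,0,-0.32,0],[0.34,-0.16,0,-0.38,0],[0.34,-0.18,0,-0.38,0]]])

```text
time_s: 24.7
tcp_pos: [0.5632, 0.0803, 0.2561]
eef_rot: [179.8, 0.5, 173.8]
contact_force: [0.7, 0.3, 0.9]
gripper_width: 0.0578
gripper_force: 0.0
```

Run:
```python
from h import *
im,i=shot('wrist','w11'); s=r.get_state()
cv2.imwrite('pics/c2.png',cv2.resize(im[:260,100:420],None,fx=2.3,fy=2.3))
move(.5567,.1724,.10,173.75)
```

```text
at [0.5629 0.0803 0.2526] [179.9   0.3 173.7] F [2.5 0.5 1. ] w 0.0576 t 24.75
shares [ 3.240e-02  1.817e-01  3.052e-01 -3.000e-04] mm 178.0 deg -0.0
```

View pics/c2.png

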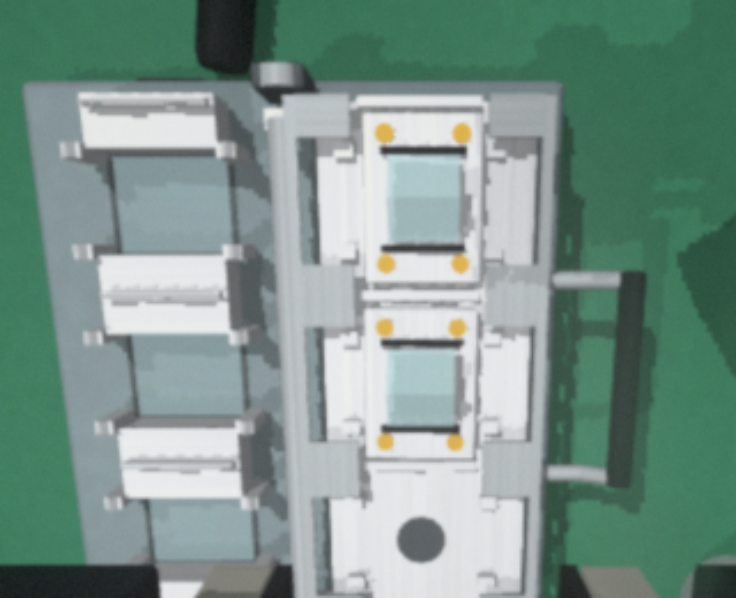

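Both carriers sit inside their pocket walls, at crop (423,198) and (420,382). Next is the bar.

Call:
play_rows(rows=[[[0.727,0.032,0.182,0,0],[0.727,0.032,0.182,0,0],[0.727,0.032,0.182,0.05,0],[0.727,0.032,0.182,0.12,0],[0.727,0.032,0.182,0.19,0],[0.727,0.032,0.182,0.25,0],[0.727,0.032,0.182,0.305,0],[0.727,0.032,0.182,0.305,0]]])

```text
time_s: 25.42
tcp_pos: [0.5487, 0.1702, 0.091]
eef_rot: [-179.7, -0.5, 173.7]
contact_force: [-1.2, -0.1, -1.0]
gripper_width: 0.0241
gripper_force: 0.0
```

Call:
play_rows(rows=[[[0.727,0,0,0,0],[0.727,0,0,0,0],[0.727,0,0,0,0],[0.727,0,0,0,0],[0.727,0,0,0,0],[0.727,0,0,0,0],[0.727,0,0,0,0],[0.727,0,0,0,0]]])

```text
time_s: 26.08
tcp_pos: [0.5528, 0.1723, 0.0974]
eef_rot: [180.0, 0.0, 173.7]
contact_force: [-0.3, 0.4, -0.8]
gripper_width: 0.0238
gripper_force: 0.0
```

Run:
```python
from h import *
move(.5567,.1724,.045,173.75)
```

```text
at [0.5528 0.1723 0.0974] [180.    0.  173.7] F [-0.3  0.4 -0.8] w 0.0238 t 26.0833
shares [-0.0077  0.0011  0.1049 -0.0003] mm 53.0 deg -0.0
```

Call:
play_rows(rows=[[[0.727,-0.008,0.001,0.04,0],[0.727,-0.008,0.001,0.075,0],[0.727,-0.008,0.001,0.095,0],[0.727,-0.008,0.001,0.105,0],[0.727,-0.008,0.001,0.105,0],[0.727,-0.008,0.001,0.105,0],[0.727,-0.008,0.001,0.105,0],[0.727,-0.008,0.001,0.105,0]]])

```text
time_s: 26.75
tcp_pos: [0.5573, 0.1726, 0.0455]
eef_rot: [179.9, 0.1, 173.7]
contact_force: [0.0, -0.3, 0.4]
gripper_width: 0.0239
gripper_force: 0.0
```

Call:
play_rows(rows=[[[1,0,0,0,0],[1,0,0,0,0],[1,0,0,0,0],[1,0,0,0,0],[1,0,0,0,0],[1,0,0,0,0],[1,0,0,0,0],[1,0,0,0,0]]], squeeze=25)

```text
time_s: 27.42
tcp_pos: [0.557, 0.1726, 0.045]
eef_rot: [180.0, 0.0, 173.7]
contact_force: [-2.1, 1.7, 6.4]
gripper_width: 0.0113
gripper_force: 25.0
```

Run:
```python
from h import *
move(.5567,.1724,.045,173.75)
# arc shares relative to start, tool y=+station y, tool z=down
for k in range(1,28):
    a=np.radians(k*7.0 if k<26 else 180)
    print(k,round(min(k*7,180)),round(.15*(np.cos(a)-1)/.5,3),round(-.15*np.sin(a)/.5,3))
```

```text
at [0.557  0.1726 0.045 ] [180.    0.  173.7] F [-2.1  1.7  6.4] w 0.0113 t 27.4167
shares [ 0.0005 -0.0004 -0.     -0.0001] mm 0.0 deg -0.0
1 7 -0.002 -0.037
2 14 -0.009 -0.073
3 21 -0.02 -0.108
4 28 -0.035 -0.141
5 35 -0.054 -0.172
6 42 -0.077 -0.201
7 49 -0.103 -0.226
8 56 -0.132 -0.249
9 63 -0.164 -0.267
10 70 -0.197 -0.282
11 77 -0.233 -0.292
12 84 -0.269 -0.298
13 91 -0.305 -0.3
14 98 -0.342 -0.297
15 105 -0.378 -0.29
16 112 -0.412 -0.278
17 119 -0.445 -0.262
18 126 -0.476 -0.243
19 133 -0.505 -0.219
20 140 -0.53 -0.193
21 147 -0.552 -0.163
22 154 -0.57 -0.132
23 161 -0.584 -0.098
24 168 -0.593 -0.062
25 175 -0.599 -0.026
26 180 -0.6 -0.0
27 180 -0.6 -0.0
```

Call:
play_rows(rows=[[[1,0,-0.002,-0.037,0],[1,0,-0.009,-0.073,0],[1,0,-0.02,-0.108,0],[1,0,-0.035,-0.141,0],[1,0,-0.054,-0.172,0],[1,0,-0.077,-0.201,0],[1,0,-0.103,-0.226,0],[1,0,-0.132,-0.249,0]]])

```text
time_s: 28.08
tcp_pos: [0.5506, 0.111, 0.1713]
eef_rot: [179.6, 0.2, 173.8]
contact_force: [-7.3, 18.5, 11.6]
gripper_width: 0.0111
gripper_force: 25.0
```

Call:
play_rows(rows=[[[1,0,0,0,0],[1,0,0,0,0],[1,0,0,0,0],[1,0,0,0,0],[1,0,0,0,0],[1,0,0,0,0],[1,0,0,0,0],[1,0,0,0,0]]])

```text
time_s: 28.75
tcp_pos: [0.5506, 0.1101, 0.1719]
eef_rot: [179.7, 0.2, 173.8]
contact_force: [-10.4, 13.9, 20.4]
gripper_width: 0.0116
gripper_force: 25.0
```

Run:
```python
from h import *
a,_=shot('scene','s2');b,_=shot('top','t2')
A=cv2.resize(a[170:310,220:360],None,fx=2.8,fy=2.8,interpolation=cv2.INTER_CUBIC)
B=cv2.resize(b[130:270,200:340],None,fx=2.8,fy=2.8,interpolation=cv2.INTER_CUBIC)
cv2.imwrite('pics/m3.png',np.hstack([A,B]))
s=r.get_state();print(s['contact_force'],s['moment'])
```

```text
[-11.11780686  14.21482287  21.58065089] [5.51262671 3.95754275 0.05308397]
```

View pics/m3.png

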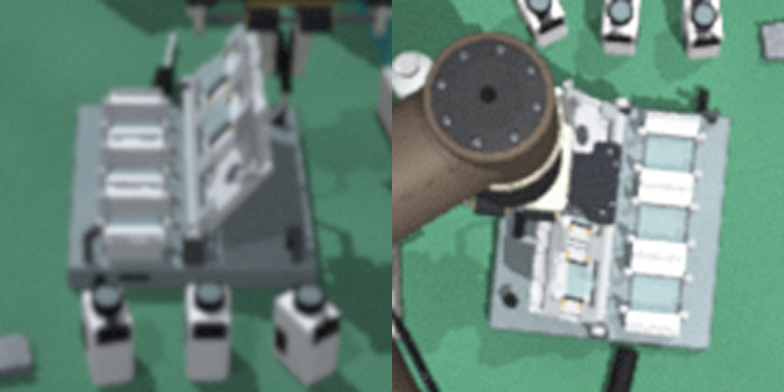

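The flipper is raised to about 56 degrees with both carriers held. I'll ease the radial preload by moving outward slightly before going on.

Call:
play_rows(rows=[[[1,0.002,0.002,-0.003,0],[1,0.004,0.0045,-0.0066,0],[1,0.004,0.0045,-0.0066,0],[1,0.004,0.0045,-0.0066,0],[1,0.004,0.0045,-0.0066,0],[1,0.004,0.0045,-0.0066,0],[1,0.004,0.0045,-0.0066,0],[1,0.004,0.0045,-0.0066,0]]])

```text
time_s: 29.52
tcp_pos: [0.5501, 0.1097, 0.1726]
eef_rot: [179.9, 0.2, 173.7]
contact_force: [8.8, -0.4, -4.5]
gripper_width: 0.0114
gripper_force: 25.0
```

Call:
play_rows(rows=[[[1,-0.002,-0.031,-0.019,0],[1,-0.002,-0.065,-0.034,0],[1,-0.002,-0.0995,-0.045,0],[1,-0.002,-0.1355,-0.052,0],[1,-0.002,-0.172,-0.054,0],[1,-0.002,-0.2087,-0.052,0],[1,-0.002,-0.2447,-0.045,0],[1,-0.002,-0.2796,-0.034,0]]], squeeze=35)

```text
time_s: 30.18
tcp_pos: [0.5347, -0.0298, 0.1907]
eef_rot: [179.9, 0.2, 173.8]
contact_force: [3.1, 5.2, 1.1]
gripper_width: 0.0107
gripper_force: 35.0
```

Call:
play_rows(rows=[[[1,0,0,0,0],[1,0,0,0,0],[1,0,0,0,0],[1,0,0,0,0],[1,0,0,0,0],[1,0,0,0,0],[1,0,0,0,0],[1,0,0,0,0]]])

```text
time_s: 30.85
tcp_pos: [0.5344, -0.0309, 0.19]
eef_rot: [-179.9, 0.1, 173.7]
contact_force: [2.1, -3.5, 3.8]
gripper_width: 0.0108
gripper_force: 35.0
```

Call:
play_rows(rows=[[[1,0,-0.0332,0.0155,0],[1,0,-0.0643,0.0348,0],[1,0,-0.0928,0.0578,0],[1,0,-0.1183,0.0841,0],[1,0,-0.1404,0.1133,0],[1,0,-0.1588,0.145,0],[1,0,-0.1732,0.1787,0],[1,0,-0.1803,0.2017,0]]])

```text
time_s: 31.52
tcp_pos: [0.5241, -0.1204, 0.0877]
eef_rot: [-180.0, 0.1, 173.7]
contact_force: [0.6, 1.8, 4.2]
gripper_width: 0.011
gripper_force: 35.0
```

Call:
play_rows(rows=[[[1,0,0,0,0],[1,0,0,0,0],[1,0,0,0,0],[1,0,0,0,0],[1,0,0,0,0],[1,0,0,0,0],[1,0,0,0,0],[1,0,0,0,0]]])

```text
time_s: 32.18
tcp_pos: [0.5241, -0.1201, 0.0883]
eef_rot: [-180.0, 0.0, 173.7]
contact_force: [2.5, -4.4, -3.6]
gripper_width: 0.0113
gripper_force: 35.0
```

Call:
play_rows(rows=[[[1,0,-0.0038,0.0143,0],[1,0,-0.0064,0.0286,0],[1,0,-0.0085,0.0415,0],[1,0,-0.0098,0.0544,0],[1,0,-0.0108,0.0675,0],[1,0,-0.011,0.0806,0],[1,0,-0.011,0.086,0],[1,0,-0.011,0.09,0]]])

```text
time_s: 32.85
tcp_pos: [0.5238, -0.1256, 0.0457]
eef_rot: [-179.9, 0.1, 173.8]
contact_force: [-14.1, 3.0, 53.0]
gripper_width: 0.0107
gripper_force: 35.0
```

Call:
play_rows(rows=[[[1,0,0,0,0],[1,0,0,0,0],[1,0,0,0,0],[1,0,0,0,0],[1,0,0,0,0],[1,0,0,0,0],[1,0,0,0,0],[1,0,0,0,0]]])

```text
time_s: 33.52
tcp_pos: [0.5237, -0.1256, 0.0459]
eef_rot: [-179.9, 0.1, 173.8]
contact_force: [-7.9, -1.0, 32.5]
gripper_width: 0.0108
gripper_force: 35.0
```

Run:
```python
from h import *
a,_=shot('scene','s3');b,_=shot('top','t3')
A=cv2.resize(a[170:310,220:360],None,fx=2.8,fy=2.8,interpolation=cv2.INTER_CUBIC)
B=cv2.resize(b[130:270,200:340],None,fx=2.8,fy=2.8,interpolation=cv2.INTER_CUBIC)
cv2.imwrite('pics/m4.png',np.hstack([A,B]))
```

```text
(no output)
```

View pics/m4.png

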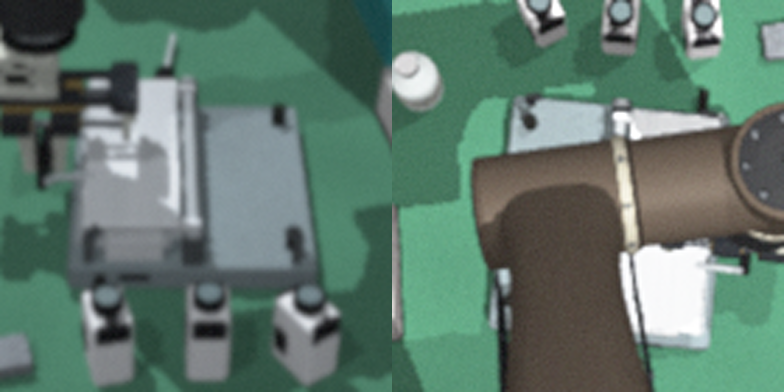

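The flipper is over on its stop, with 32 N of reaction. Now I'll swing it back.

Call:
play_rows(rows=[[[1,0,0.0011,-0.032,0],[1,0,0.0046,-0.059,0],[1,0,0.0131,-0.096,0],[1,0,0.0259,-0.131,0],[1,0,0.0428,-0.165,0],[1,0,0.0636,-0.196,0],[1,0,0.0879,-0.225,0],[1,0,0.1153,-0.251,0]]])

```text
time_s: 34.28
tcp_pos: [0.5297, -0.0686, 0.1691]
eef_rot: [-179.9, 0.0, 173.7]
contact_force: [6.4, -4.5, -5.8]
gripper_width: 0.0108
gripper_force: 35.0
```

Call:
play_rows(rows=[[[1,0,0,0,0],[1,0,0,0,0],[1,0,0,0,0],[1,0,0,0,0],[1,0,0,0,0],[1,0,0,0,0],[1,0,0,0,0],[1,0,0,0,0]]])

```text
time_s: 34.95
tcp_pos: [0.5297, -0.0687, 0.1691]
eef_rot: [-179.9, 0.0, 173.8]
contact_force: [-0.5, -4.8, 8.7]
gripper_width: 0.0108
gripper_force: 35.0
```

Call:
play_rows(rows=[[[1,0,0.0301,-0.0209,0],[1,0,0.0626,-0.0379,0],[1,0,0.0968,-0.0508,0],[1,0,0.1324,-0.0595,0],[1,0,0.1688,-0.0638,0],[1,0,0.2054,-0.0636,0],[1,0,0.2417,-0.0589,0],[1,0,0.2772,-0.0499,0]]])

```text
time_s: 35.62
tcp_pos: [0.5451, 0.0699, 0.194]
eef_rot: [-179.9, 0.1, 173.7]
contact_force: [5.9, -6.4, 3.1]
gripper_width: 0.0107
gripper_force: 35.0
```

Call:
play_rows(rows=[[[1,0,0.0341,0.0133,0],[1,0,0.0664,0.0307,0],[1,0,0.0963,0.0518,0],[1,0,0.1234,0.0765,0],[1,0,0.1472,0.1043,0],[1,0,0.1676,0.1347,0],[1,0,0.184,0.1675,0],[1,0,0.1952,0.1979,0]]])

```text
time_s: 36.28
tcp_pos: [0.5556, 0.1671, 0.0932]
eef_rot: [-179.9, 0.0, 173.8]
contact_force: [6.5, -8.0, 3.4]
gripper_width: 0.0106
gripper_force: 35.0
```

Call:
play_rows(rows=[[[1,0,0,0,0],[1,0,0,0,0],[1,0,0,0,0],[1,0,0,0,0],[1,0,0,0,0],[1,0,0,0,0],[1,0,0,0,0],[1,0,0,0,0]]])

```text
time_s: 36.95
tcp_pos: [0.5556, 0.167, 0.0932]
eef_rot: [-180.0, -0.0, 173.7]
contact_force: [6.9, -1.1, -4.4]
gripper_width: 0.0107
gripper_force: 35.0
```

Call:
play_rows(rows=[[[1,0,0.0035,0.012,0],[1,0,0.0057,0.024,0],[1,0,0.0097,0.05,0],[1,0,0.011,0.0655,0],[1,0,0.0113,0.0812,0],[1,0,0.0113,0.088,0],[1,0,0.0113,0.092,0],[1,0,0.0113,0.096,0]]])

```text
time_s: 37.62
tcp_pos: [0.5567, 0.1727, 0.05]
eef_rot: [-180.0, 0.1, 173.8]
contact_force: [-17.6, -4.1, 57.8]
gripper_width: 0.0113
gripper_force: 35.0
```

Call:
play_rows(rows=[[[1,0,0,0,0],[1,0,0,0,0],[1,0,0,0,0],[1,0,0,0,0],[1,0,0,0,0],[1,0,0,0,0],[1,0,0,0,0],[1,0,0,0,0]]])

```text
time_s: 38.28
tcp_pos: [0.5566, 0.1727, 0.0502]
eef_rot: [180.0, 0.1, 173.8]
contact_force: [-10.1, -5.0, 38.3]
gripper_width: 0.0106
gripper_force: 35.0
```

Call:
play_rows(rows=[[[0.727,0,0,0,0],[0.727,0,0,0,0],[0.727,0,0,0,0],[0.727,0,0,0,0],[0.727,0,0,0,0],[0.727,0,0,0,0],[0.727,0,0,0,0],[0.727,0,0,0,0]]])

```text
time_s: 38.95
tcp_pos: [0.5557, 0.1727, 0.0467]
eef_rot: [-180.0, -0.0, 173.7]
contact_force: [-0.1, 0.6, -0.7]
gripper_width: 0.0236
gripper_force: 0.0
```

Call:
play_rows(rows=[[[0.727,0,0,-0.06,0],[0.727,0,0,-0.13,0],[0.727,0,0,-0.2,0],[0.727,-0.02,-0.08,-0.28,0],[0.727,-0.05,-0.16,-0.34,0],[0.727,-0.08,-0.24,-0.4,0],[0.727,-0.11,-0.32,-0.4,0],[0.727,-0.11,-0.34,-0.4,0]]])

```text
time_s: 39.62
tcp_pos: [0.5927, -0.002, 0.2491]
eef_rot: [179.9, 0.2, 173.8]
contact_force: [0.7, 0.6, 0.0]
gripper_width: 0.0237
gripper_force: 0.0
```

Run:
```python
from h import *
im,i=shot('wrist','w12');np.save('pics/i12.npy',i)
cv2.imwrite('pics/c3.png',cv2.resize(im[:260,60:400],None,fx=2.3,fy=2.3))
move(.44,.40,.30,180)
```

```text
at [ 0.5933 -0.008   0.2502] [-180.     0.2  173.6] F [ 1.4 -2.7  3.2] w 0.024 t 39.6667
shares [ 0.3951  0.777  -0.0996 -0.074 ] mm 439.0 deg -6.4
```

View pics/c3.png

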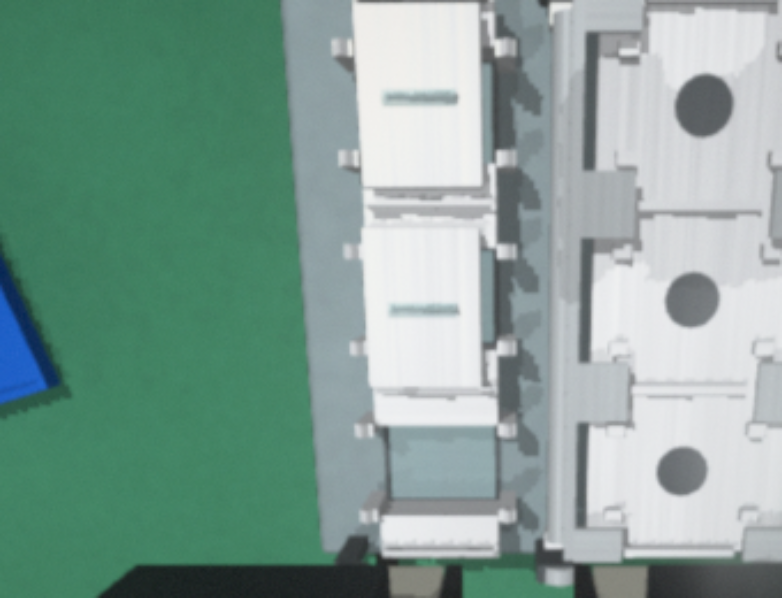

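Both carriers lie back-up in nest places 0 and 1, at crop (420,98) and (425,310). I'll measure them.

Run:
```python
from h import *
im,i=load('w12')
C=lambda a:np.array(a)/2.3+[60,0]
y=np.array([np.sin(np.radians(6.25)),np.cos(np.radians(6.25))]);x=np.array([y[1],-y[0]]);h=np.array([.5404,.0233])
for nm,a in (('n0',[[356,2],[480,2],[482,187],[364,187]]),('n1',[[362,226],[479,226],[481,389],[370,389]])):
    P=cast(0,C(a),.064,i)[:,:2]-h
    print(nm,np.round(np.c_[P@x,P@y]*1e3,1).tolist(),(np.c_[P@x,P@y]*1e3).mean(0).round(1),[round(np.linalg.norm(P[k]-P[(k+1)%4])*1e3,1) for k in range(4)])
P=cast(0,C([[421,98],[425,310]]),.064,i)[:,:2]-h;print('slots',np.round(np.c_[P@x,P@y]*1e3,1))
P=cast(0,C([[704,105],[692,299],[682,470]]),.056,i)[:,:2]-h;print('holes',np.round(np.c_[P@x,P@y]*1e3,1))
# console: w5,w6 timer features
a,ia=load('w5');b,ib=load('w6')
A=cv2.resize(a[60:210,220:420],None,fx=2,fy=2.6,interpolation=cv2.INTER_CUBIC);B=cv2.resize(b[60:210,120:340],None,fx=1.8,fy=2.6,interpolation=cv2.INTER_CUBIC)
cv2.imwrite('pics/c4.png',np.hstack([A,B]))
```

```text
n0 [[-113.1, -82.6], [-113.2, -34.4], [-45.5, -34.3], [-45.5, -83.1]] [-79.3 -58.6] [np.float64(48.3), np.float64(67.7), np.float64(48.8), np.float64(67.6)]
n1 [[-30.1, -84.8], [-30.2, -35.8], [38.6, -35.7], [38.7, -85.0]] [  4.3 -60.3] [np.float64(49.0), np.float64(68.8), np.float64(49.2), np.float64(68.8)]
slots [[-79.1 -58.4]
 [  4.3 -59.5]]
holes [[-78.   57.1]
 [  0.   57.2]
 [ 78.1  57.5]]
```

Call:
play_rows(rows=[[[0.3,-0.07,-0.137,0.1,0],[0.3,-0.07,-0.137,0.1,0],[0.3,-0.07,-0.137,0.1,0],[0.3,-0.07,-0.137,0.1,0],[0.3,-0.07,-0.137,0.1,0],[0.3,-0.07,-0.137,0.1,0],[0.3,-0.07,-0.137,0.1,0],[0.3,-0.07,-0.137,0.1,0]]])

```text
time_s: 40.33
tcp_pos: [0.6193, -0.0718, 0.1977]
eef_rot: [180.0, 0.1, 173.8]
contact_force: [0.5, 0.4, 0.3]
gripper_width: 0.0613
gripper_force: 0.0
```

Run:
```python
from h import *
im,i=shot('wrist','w13')
cv2.imwrite('pics/c5.png',cv2.resize(im[:270,150:450],None,fx=2.2,fy=2.2,interpolation=cv2.INTER_CUBIC))
move(.5381,-.0371,.12,173.75)
```

```text
at [ 0.6192 -0.0718  0.1976] [1.800e+02 1.000e-01 1.738e+02] F [ 0.5 -0.1  0.2] w 0.0612 t 40.3833
shares [0.1687 0.0516 0.1552 0.0007] mm 117.0 deg 0.1
```

View pics/c5.png

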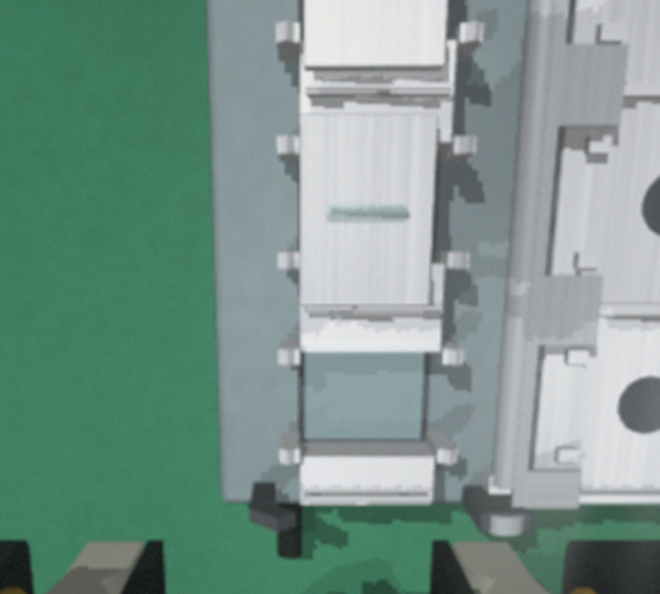

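Run:
```python
from h import *
_,ia=load('w12');_,ib=load('w13')
C=lambda a:np.array(a)/2.3+[60,0]; D=lambda a:np.array(a)/2.2+[150,0]
y=np.array([np.sin(np.radians(6.25)),np.cos(np.radians(6.25))]);x=np.array([y[1],-y[0]]);h=np.array([.5404,.0233])
for nm,a,b in (('slot1',[425,310],[369,213]),('c00',[362,226],[303,112]),('c01',[479,226],[438,112]),('c10',[370,389],[300,304]),('c11',[481,389],[432,304]),('n0c10',[364,187],[305,66]),('n0c11',[482,187],[446,66]),('hole2',[682,470],[648,405]),('hole1',[692,299],[673,203])):
    X,e=tri((ia,C(a)),(ib,D(b)));P=X[:2]-h;print(nm,(np.array([P@x,P@y,X[2]])*1e3).round(1),(np.array(e)*1e3).round(1))
```

```text
slot1 [  4.1 -59.5  64.6] [0.2 0.2]
c00 [-30.  -84.2  67. ] [0. 0.]
c01 [-30.3 -35.8  65.1] [0.2 0.2]
c10 [ 37.7 -84.8  66.1] [0.7 0.7]
c11 [ 37.  -35.5  71.6] [0.4 0.4]
n0c10 [-45.7 -83.5  62.4] [0.1 0.1]
n0c11 [-45.2 -34.2  66.3] [0.2 0.2]
hole2 [78.  57.3 57. ] [0.2 0.2]
hole1 [-0.  57.2 55.8] [0.1 0.1]
```

Place 1 is about 4.5 mm off centre, which is inside the play but with thin margin. I'll regrip it and centre it.

Call:
play_rows(rows=[[[0.36,0.17,0.0525,0.03,0],[0.36,0.17,0.0525,0.06,0],[0.36,0.17,0.0525,0.1,0],[0.36,0.17,0.0525,0.13,0],[0.36,0.17,0.0525,0.155,0],[0.36,0.17,0.0525,0.155,0],[0.36,0.17,0.0525,0.155,0],[0.36,0.17,0.0525,0.155,0]]])

```text
time_s: 41.05
tcp_pos: [0.5381, -0.0371, 0.1202]
eef_rot: [180.0, 0.1, 173.8]
contact_force: [-0.9, 0.1, 0.2]
gripper_width: 0.0563
gripper_force: 0.0
```

Call:
play_rows(rows=[[[0.36,0,0,0,0],[0.36,0,0,0,0],[0.36,0,0,0,0],[0.36,0,0,0,0],[0.36,0,0,0,0],[0.36,0,0,0,0],[0.36,0,0,0,0],[0.36,0,0,0,0]]])

```text
time_s: 41.72
tcp_pos: [0.5373, -0.0375, 0.1192]
eef_rot: [-180.0, -0.0, 173.7]
contact_force: [1.3, -0.2, 0.4]
gripper_width: 0.0561
gripper_force: 0.0
```

Run:
```python
from h import *
move(.5377,-.0366,.0595,173.75)
```

```text
at [ 0.5373 -0.0375  0.1192] [-180.    -0.   173.7] F [ 1.3 -0.2  0.4] w 0.0561 t 41.7167
shares [-0.0005  0.0019  0.1193 -0.0003] mm 60.0 deg -0.0
```

Descend, grip lightly and read.

Call:
play_rows(rows=[[[0.36,0,0.002,0.03,0],[0.36,0,0.002,0.06,0],[0.36,0,0.002,0.085,0],[0.36,0,0.002,0.1,0],[0.36,0,0.002,0.11,0],[0.36,0,0.002,0.118,0],[0.36,0,0.002,0.118,0],[0.36,0,0.002,0.118,0]]])

```text
time_s: 42.38
tcp_pos: [0.5377, -0.0364, 0.0605]
eef_rot: [180.0, 0.0, 173.7]
contact_force: [0.0, -0.1, -0.0]
gripper_width: 0.0561
gripper_force: 0.0
```

Call:
play_rows(rows=[[[0.6,0,0,0,0],[0.6,0,0,0,0],[0.6,0,0,0,0],[0.6,0,0,0,0],[0.6,0,0,0,0],[0.6,0,0,0,0],[0.6,0,0,0,0],[0.6,0,0,0,0]]], squeeze=15)

```text
time_s: 43.05
tcp_pos: [0.5378, -0.0364, 0.0607]
eef_rot: [180.0, 0.0, 173.7]
contact_force: [-1.4, 0.7, 6.0]
gripper_width: 0.0498
gripper_force: 15.0
```

Run:
```python
from h import *
move(.5342,-.0334,.0597,173.75)
```

```text
at [ 0.5378 -0.0364  0.0607] [180.    0.  173.7] F [-1.4  0.7  6. ] w 0.0498 t 43.05
shares [ 0.0079  0.0052  0.0021 -0.0001] mm 5.0 deg -0.0
```

Call:
play_rows(rows=[[[0.6,0,0,-0.006,0],[0.6,0,0,-0.01,0],[0.6,0.004,0.003,-0.01,0],[0.6,0.008,0.005,-0.01,0],[0.6,0.008,0.005,-0.01,0],[0.6,0.008,0.005,-0.005,0],[0.6,0.008,0.005,0.0,0],[0.6,0.008,0.005,0.001,0]]])

```text
time_s: 43.72
tcp_pos: [0.5339, -0.0335, 0.0603]
eef_rot: [-180.0, 0.0, 173.8]
contact_force: [-5.4, 1.4, 13.9]
gripper_width: 0.0499
gripper_force: 15.0
```

Call:
play_rows(rows=[[[0.6,0,0,0,0],[0.6,0,0,0,0],[0.6,0,0,0,0],[0.36,0,0,0,0],[0.36,0,0,0,0],[0.36,0,0,0,0],[0.36,0,0,0,0],[0.36,0,0,0,0]]])

```text
time_s: 44.38
tcp_pos: [0.5337, -0.0336, 0.0595]
eef_rot: [-180.0, -0.0, 173.7]
contact_force: [0.1, 0.0, 0.3]
gripper_width: 0.0561
gripper_force: 0.0
```

Call:
play_rows(rows=[[[0.36,0,0,-0.03,0],[0.36,0,0,-0.08,0],[0.36,0,0,-0.14,0],[0.36,-0.04,0.02,-0.2,0],[0.36,-0.08,0.04,-0.26,0],[0.36,-0.11,0.05,-0.32,0],[0.36,-0.11,0.05,-0.36,0],[0.36,-0.11,0.05,-0.36,0]]])

```text
time_s: 45.05
tcp_pos: [0.5941, -0.0144, 0.2444]
eef_rot: [179.9, 0.4, 173.8]
contact_force: [-0.3, -0.3, -0.9]
gripper_width: 0.0563
gripper_force: 0.0
```

Run:
```python
from h import *
im,i=shot('wrist','w14')
a,ia=load('w5');b,ib=load('w6')
A=cv2.resize(im[:260,100:400],(430,372),interpolation=cv2.INTER_CUBIC)
B=cv2.resize(a[60:210,220:420],(370,278),interpolation=cv2.INTER_CUBIC);D=cv2.resize(b[60:210,140:340],(370,278),interpolation=cv2.INTER_CUBIC)
c=np.zeros((556,800,3),np.uint8);c[:372,:430]=A;c[:278,430:]=B;c[278:,430:]=D;cv2.imwrite('pics/c6.png',c)
move(.44,.40,.30,180)
```

```text
at [ 0.5925 -0.0144  0.2418] [179.9   0.2 173.7] F [-0.7 -0.9 -0.4] w 0.0559 t 45.1
shares [ 0.3936  0.7906 -0.1164 -0.0728] mm 445.0 deg -6.3
```

View pics/c6.png

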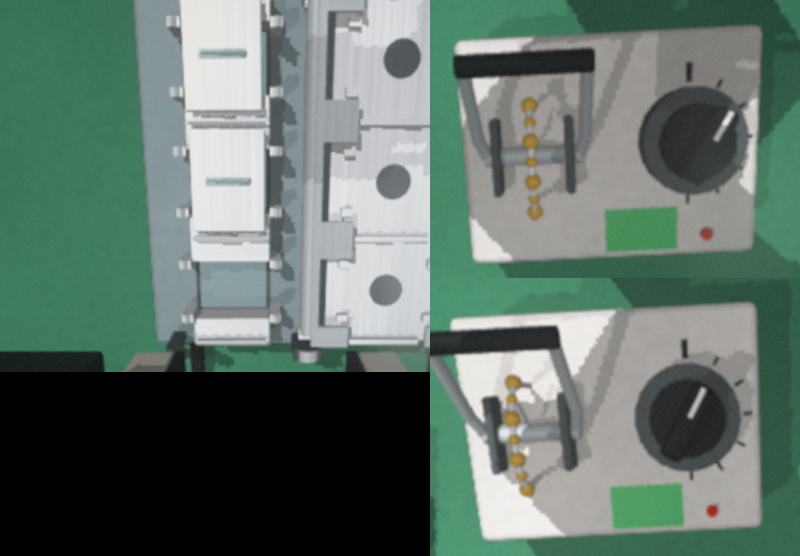

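Carrier 1 is now centred between its posts at (228,182), and carrier 0 is fine at (222,55). The timer pointer in w6 sits 27 degrees right of image up, plus a 3 degree console tilt, so it starts at one click. Next I'll measure the console numerically.

Run:
```python
from h import *
y=np.array([np.sin(np.radians(6.25)),np.cos(np.radians(6.25))]);x=np.array([y[1],-y[0]]);h=np.array([.5404,.0233])
_,i=load('w14');P=cast(0,np.array([[228,182],[222,55]])*300/430+[100,0],.064,i)[:,:2]-h;print('slots',np.round(np.c_[P@x,P@y]*1e3,1))
R={}
for n,roi in (('w5',(300,85,420,190)),('w6',(215,85,340,190))):
    im,i=load(n);g=cv2.cvtColor(im,cv2.COLOR_BGR2GRAY);x0,y0,x1,y1=roi
    for thr in (95,50):
        m=np.zeros_like(g);m[y0:y1,x0:x1]=np.uint8(g[y0:y1,x0:x1]<thr)*255
        hs=cv2.cvtColor(im,cv2.COLOR_BGR2HSV);m[hs[:,:,1]>110]=0
        m=cv2.morphologyEx(m,cv2.MORPH_OPEN,np.ones((5,5)))
        m=cv2.morphologyEx(m,cv2.MORPH_CLOSE,np.ones((9,9)))
        c=max(cv2.findContours(m,cv2.RETR_EXTERNAL,cv2.CHAIN_APPROX_NONE)[0],key=cv2.contourArea)
        el=cv2.fitEllipse(c);hull=cv2.contourArea(c);print(n,thr,'ellipse',np.round(el[0],1),np.round(el[1],1),round(el[2]),hull,'minrect',np.round(cv2.minAreaRect(c)[0],1),np.round(cv2.minAreaRect(c)[1],1))
        R[n,thr]=(i,el[0])
    m=np.zeros_like(g);m[y0:y1,x0:x1]=np.uint8(g[y0:y1,x0:x1]>170)*255
    cs=cv2.findContours(m,cv2.RETR_EXTERNAL,cv2.CHAIN_APPROX_NONE)[0]
    cx,cy=R[n,95][1]
    for c in cs:
        r0=cv2.minAreaRect(c)
        if np.hypot(r0[0][0]-cx,r0[0][1]-cy)<25 and cv2.contourArea(c)>5:
            v=cv2.fitLine(c,cv2.DIST_L2,0,.01,.01).ravel();t=(c[:,0]-v[2:])@v[:2];e=[v[2:]+v[:2]*t.min(),v[2:]+v[:2]*t.max()]
            print(n,'pointer',np.round(e,1).tolist(),'z=.134:',cast(0,e,.134,i)[:,:2].round(4).tolist());R[n,'p']=(i,np.mean(e,0))
for k in (95,50,'p'): print(k,[np.round(v,4) for v in tri(R['w5',k],R['w6',k])])
a,b=load('w5')[1],load('w6')[1];print('dimmer bar',[np.round(v,4) for v in tri((a,(271.6,93.8)),(b,(170.7,93.5)))])
# bar ends
for n,c in (('w5',(271.6,93.8)),('w6',(170.7,93.5))):
    im,i=load(n);g=cv2.cvtColor(im,cv2.COLOR_BGR2GRAY);m=np.uint8(g<70)*255;m[245:]=0
    for q in cv2.findContours(m,cv2.RETR_EXTERNAL,cv2.CHAIN_APPROX_NONE)[0]:
        if cv2.pointPolygonTest(q,c,False)>=0: print(n,np.round(cv2.boxPoints(cv2.minAreaRect(q)),1).tolist())
    # console top face corners
```

```text
slots [[ -0.1 -56.9]
 [-78.3 -59.1]]
w5 95 ellipse [360.1 135.1] [53.2 58.2] 3 2404.5 minrect [359.5 135.5] [57. 53.]
w5 50 ellipse [353.4 133.9] [16.3 37.5] 11 369.5 minrect [352.7 133.6] [16.1 36.4]
w5 pointer [[378.4, 127.2], [382.9, 120.0]] z=.134: [[0.4629, 0.4168], [0.4555, 0.421]]
w6 95 ellipse [279.  134.7] [54.9 56.5] 179 2435.0 minrect [279. 135.] [56. 54.]
w6 50 ellipse [278.6 136.6] [39.3 40.8] 8 1242.0 minrect [279.5 136.5] [41. 39.]
w6 pointer [[281.1, 133.0], [287.3, 120.1]] z=.134: [[0.4695, 0.4136], [0.4563, 0.4201]]
95 [array([0.475 , 0.4105, 0.0769]), array([0.0001, 0.0001])]
50 [array([0.4778, 0.4093, 0.0421]), array([0.0021, 0.0021])]
p [array([0.4607, 0.4168, 0.1417]), array([0.0018, 0.0018])]
dimmer bar [array([0.4304, 0.3054, 0.149 ]), array([0., 0.])]
w5 [[232.5, 89.5999984741211], [307.8999938964844, 85.80000305175781], [308.5, 98.0], [233.10000610351562, 101.69999694824219]]
w6 [[131.8000030517578, 89.19999694824219], [208.6999969482422, 85.80000305175781], [209.3000030517578, 98.30000305175781], [132.3000030517578, 101.69999694824219]]
```

Call:
play_rows(rows=[[[0.66,0.16,0.41,0,0],[0.66,0.16,0.41,0,0],[0.66,0.16,0.41,0,0],[0.66,0.16,0.41,0,0],[0.66,0.16,0.41,0,0],[0.66,0.16,0.41,0,0],[0.66,0.16,0.41,0,0],[0.66,0.16,0.41,0,0]]])

```text
time_s: 45.77
tcp_pos: [0.5332, 0.1982, 0.2386]
eef_rot: [-179.9, -0.1, 173.8]
contact_force: [0.6, -0.0, 0.6]
gripper_width: 0.0298
gripper_force: 0.0
```

Call:
play_rows(rows=[[[0.66,0.167,0.41,0.084,0.2455],[0.66,0.167,0.41,0.084,0.2455],[0.66,0.167,0.41,0.084,0.2455],[0.66,0.167,0.41,0.084,0.2455],[0.66,0.167,0.41,0.084,0.2455],[0.66,0.167,0.41,0.084,0.2455],[0.66,0.167,0.41,0.084,0.2455],[0.66,0.167,0.41,0.084,0.2455]]])

```text
time_s: 46.43
tcp_pos: [0.4805, 0.4056, 0.1962]
eef_rot: [-180.0, -0.9, 153.4]
contact_force: [0.2, -0.7, 0.4]
gripper_width: 0.0297
gripper_force: 0.0
```

Call:
play_rows(rows=[[[0.66,0,0,0,0],[0.66,0,0,0,0],[0.66,0,0,0,0],[0.66,0,0,0,0],[0.66,0,0,0,0],[0.66,0,0,0,0],[0.66,0,0,0,0],[0.66,0,0,0,0]]])

```text
time_s: 47.1
tcp_pos: [0.4803, 0.4062, 0.1976]
eef_rot: [179.9, -0.9, 153.4]
contact_force: [-0.5, 0.3, 0.2]
gripper_width: 0.0297
gripper_force: 0.0
```

Run:
```python
from h import *
move(.475,.4108,.107,152.6);print(r.get_state()['joints'].round(1))
```

```text
at [0.4803 0.4062 0.1976] [179.9  -0.9 153.4] F [-0.5  0.3  0.2] w 0.0297 t 47.1
shares [0.0135 0.0036 0.1812 0.0098] mm 91.0 deg 0.8
[  57.4   17.5   -7.2   -0.9  -65.2 -173.6]
```

Call:
play_rows(rows=[[[0.66,0,0,0,-0.66],[0.66,0,0,0,-0.66],[0.66,0,0,0,-0.66],[0.66,0,0,0,-0.66],[0.66,0,0,0,-0.66],[0.66,0,0,0,-0.66],[0.66,0,0,0,-0.66],[0.66,0,0,0,-0.66]]])

```text
time_s: 47.77
tcp_pos: [0.4802, 0.4064, 0.1975]
eef_rot: [179.2, -0.4, -149.5]
contact_force: [0.0, 0.3, -0.3]
gripper_width: 0.0295
gripper_force: 0.0
```

Call:
play_rows(rows=[[[0.66,0,0,0,-0.66],[0.66,0,0,0,-0.66],[0.66,0,0,0,-0.66],[0.66,0,0,0,-0.66],[0.66,0,0,0,-0.66],[0.66,0,0,0,-0.66],[0.66,0,0,0,-0.66],[0.66,0,0,0,-0.66]]])

```text
time_s: 48.43
tcp_pos: [0.4802, 0.4063, 0.1975]
eef_rot: [179.3, 0.4, -92.7]
contact_force: [0.6, -1.0, 0.6]
gripper_width: 0.0296
gripper_force: 0.0
```

Call:
play_rows(rows=[[[0.66,0,0,0,-0.66],[0.66,0,0,0,-0.66],[0.66,0,0,0,-0.66],[0.66,0,0,0,-0.66],[0.66,0,0,0,-0.66],[0.66,0,0,0,-0.66],[0.66,0,0,0,-0.66],[0.66,0,0,0,-0.66]]])

```text
time_s: 49.1
tcp_pos: [0.4802, 0.4063, 0.1975]
eef_rot: [180.0, 0.9, -36.0]
contact_force: [0.5, -0.2, 0.5]
gripper_width: 0.0297
gripper_force: 0.0
```

Call:
play_rows(rows=[[[0.66,0,0,0,-0.1],[0.66,0,0,0,-0.1],[0.66,0,0,0,-0.1],[0.66,0,0,0,-0.1],[0.66,0,0,0,-0.1],[0.66,0,0,0,-0.1],[0.66,0,0,0,-0.1],[0.66,0,0,0,-0.1]]])

```text
time_s: 49.77
tcp_pos: [0.4803, 0.4062, 0.1975]
eef_rot: [-179.9, 0.9, -27.8]
contact_force: [0.2, -0.4, 0.5]
gripper_width: 0.0302
gripper_force: 0.0
```

Run:
```python
from h import *
move(.475,.4108,.107,-27.4);print(r.get_state()['joints'].round(1))
```

```text
at [0.4803 0.4062 0.1975] [-179.9    0.9  -27.8] F [ 0.2 -0.4  0.5] w 0.0302 t 49.7667
shares [-0.0135 -0.0031  0.181  -0.0051] mm 91.0 deg -0.4
[ 57.4  17.5  -7.2  -0.9 -65.2   5.1]
```

Call:
play_rows(rows=[[[0.66,-0.0135,-0.003,0.02,-0.005],[0.66,-0.0135,-0.003,0.05,-0.005],[0.66,-0.0135,-0.003,0.08,-0.005],[0.66,-0.0135,-0.003,0.1,-0.005],[0.66,-0.0135,-0.003,0.1,-0.005],[0.66,-0.0135,-0.003,0.1,-0.005],[0.66,-0.0135,-0.003,0.1,-0.005],[0.66,-0.0135,-0.003,0.1,-0.005]]])

```text
time_s: 50.43
tcp_pos: [0.4747, 0.4116, 0.1485]
eef_rot: [-179.8, 0.8, -27.4]
contact_force: [-0.0, 0.4, 0.1]
gripper_width: 0.0299
gripper_force: 0.0
```

Run:
```python
from h import *
move(.475,.4108,.107,-27.4)
```

```text
at [0.4747 0.4116 0.1485] [-179.8    0.8  -27.4] F [-0.   0.4  0.1] w 0.0299 t 50.4333
shares [0.0012 0.0012 0.0831 0.0005] mm 42.0 deg 0.0
```

Call:
play_rows(rows=[[[0.66,0.001,0.001,0.03,0],[0.66,0.001,0.001,0.055,0],[0.66,0.001,0.001,0.075,0],[0.66,0.001,0.001,0.083,0],[0.66,0.001,0.001,0.083,0],[0.66,0.001,0.001,0.083,0],[0.66,0.001,0.001,0.083,0],[0.66,0.001,0.001,0.083,0]]])

```text
time_s: 51.1
tcp_pos: [0.4744, 0.4112, 0.1069]
eef_rot: [-179.8, 0.8, -27.4]
contact_force: [0.2, -1.1, 0.1]
gripper_width: 0.0299
gripper_force: 0.0
```

Call:
play_rows(rows=[[[1,0,0,0,0],[1,0,0,0,0],[1,0,0,0,0],[1,0,0,0,0],[1,0,0,0,0],[1,0,0,0,0],[1,0,0,0,0],[1,0,0,0,0]]], squeeze=25)

```text
time_s: 51.77
tcp_pos: [0.4743, 0.4112, 0.1064]
eef_rot: [-179.9, 0.8, -27.4]
contact_force: [0.1, 2.0, 1.9]
gripper_width: 0.0139
gripper_force: 25.0
```

Run:
```python
from h import *
move(.475,.4108,.107,-27.4)
```

```text
at [0.4743 0.4112 0.1064] [-179.9    0.8  -27.4] F [0.1 2.  1.9] w 0.0139 t 51.7667
shares [ 0.0016  0.0001 -0.0012  0.0006] mm 1.0 deg 0.0
```

Gripped at 14 mm. Turning 90° clockwise.

Call:
play_rows(rows=[[[1,0,0,0,0.08],[1,0,0,0,0.16],[1,0,0,0,0.24],[1,0,0,0,0.32],[1,0,0,0,0.4],[1,0,0,0,0.48],[1,0,0,0,0.56],[1,0,0,0,0.6]]])

```text
time_s: 52.43
tcp_pos: [0.4746, 0.4114, 0.1064]
eef_rot: [179.5, 0.7, -79.3]
contact_force: [1.4, 1.6, -0.2]
gripper_width: 0.0136
gripper_force: 25.0
```

Call:
play_rows(rows=[[[1,0,0,0,0.08],[1,0,0,0,0.16],[1,0,0,0,0.24],[1,0,0,0,0.32],[1,0,0,0,0.4],[1,0,0,0,0.46],[1,0,0,0,0.46],[1,0,0,0,0.46]]])

```text
time_s: 53.1
tcp_pos: [0.4746, 0.4113, 0.1064]
eef_rot: [179.2, 0.2, -118.3]
contact_force: [2.9, 1.9, -0.2]
gripper_width: 0.0138
gripper_force: 25.0
```

Call:
play_rows(rows=[[[0.66,0,0,0,0],[0.66,0,0,0,0],[0.66,0,0,0,0],[0.66,0,0,0,0],[0.66,0,0,0,0],[0.66,0,0,0,0],[0.66,0,0,0,0],[0.66,0,0,0,0]]])

```text
time_s: 53.77
tcp_pos: [0.474, 0.4108, 0.1061]
eef_rot: [179.1, 0.1, -118.5]
contact_force: [-0.2, 1.0, 0.1]
gripper_width: 0.0297
gripper_force: 0.0
```

Call:
play_rows(rows=[[[0.66,0,0,-0.03,0],[0.66,0,0,-0.08,0],[0.66,0,0,-0.14,0],[0.66,0,0,-0.2,0],[0.66,0,0,-0.26,0],[0.66,0,0,-0.32,0],[0.66,0,0,-0.36,0],[0.66,0,0,-0.36,0]]])

```text
time_s: 54.43
tcp_pos: [0.4779, 0.4106, 0.2918]
eef_rot: [179.3, 0.5, -118.4]
contact_force: [0.3, 0.3, 1.2]
gripper_width: 0.0299
gripper_force: 0.0
```

Run:
```python
from h import *
im,i=shot('wrist','w15');P=np.array(i['pose']);f=210/np.tan(np.radians(i['fovy']/2))
v=np.linalg.inv(P)@np.array([.475,.4108,.134,1]);c=v[:2]/v[2]*f+[i['cx'],i['cy']];print('timer px',c)
g=cv2.cvtColor(im,cv2.COLOR_BGR2GRAY);hs=cv2.cvtColor(im,cv2.COLOR_BGR2HSV)
m=np.uint8(g>150)*255
for q in cv2.findContours(m,cv2.RETR_LIST,cv2.CHAIN_APPROX_NONE)[0]:
    r0=cv2.minAreaRect(q)
    if np.hypot(*(np.array(r0[0])-c))<45 and 8<cv2.contourArea(q)<600:
        v=cv2.fitLine(q,cv2.DIST_L2,0,.01,.01).ravel();t=(q[:,0]-v[2:])@v[:2];e=[v[2:]+v[:2]*t.min(),v[2:]+v[:2]*t.max()]
        print(np.round(r0[0]),np.round(r0[1],1),cast(0,e,.134,i)[:,:2].round(4).tolist())
move(.43,.305,.20,0)
```

```text
timer px [286.04978849 189.16249292]
at [0.477  0.4101 0.289 ] [ 179.2    0.4 -118.5] F [-0.   0.3 -0.3] w 0.0301 t 54.4833
shares [ 0.2297 -0.0175  0.1781 -1.3783] mm 146.0 deg -118.5
```

Run:
```python
from h import *
im,i=load('w15');c=np.array([286,189]);g=cv2.cvtColor(im,cv2.COLOR_BGR2GRAY)
print(g[189-28:189+29:4,286-28:286+29:4])
for thr in (80,100,125):
    m=np.uint8(g>thr)*255
    for q in cv2.findContours(m,cv2.RETR_LIST,cv2.CHAIN_APPROX_NONE)[0]:
        r0=cv2.minAreaRect(q)
        if np.hypot(*(np.array(r0[0])-c))<35 and 5<cv2.contourArea(q)<300:
            v=cv2.fitLine(q,cv2.DIST_L2,0,.01,.01).ravel();t=(q[:,0]-v[2:])@v[:2];e=[v[2:]+v[:2]*t.min(),v[2:]+v[:2]*t.max()]
            E=cast(0,e,.134,i)[:,:2];E=E[np.argsort(np.linalg.norm(E-[.475,.4108],axis=1))];d=E[1]-E[0]
            print(thr,np.round(r0[0]),np.round(r0[1],1),E.round(4).tolist(),'cw from -x',np.degrees(np.arctan2(d[1],-d[0])).round(1))
```

```text
[[184  86  85  84  77  45  43  40  39  44  79  82  82  84 147]
 [107  84  82  53  46  43  39  40  40  41  41  59  82  83 135]
 [ 84  86  74  44  47  45  48  42  45  39  39  43  68  82  82]
 [ 86  83  47  47  47  43  47  44  44  40  42  42  45  80  81]
 [ 83  84  46  50  45  47  46  45  42  43  42  43  38  76  83]
 [ 85  80  45  45  46  41  43  43  43  39  40  42  41  73  84]
 [ 83  81  45  43  43  43  44  40  45  39  40  42  41  69  81]
 [ 84  82  43  42  46  43  46  40  43  40  39  36  43  73  84]
 [ 80  83  67  45  44  41  42 145  42  38  40  41  68  79 116]
 [189  85  82  60  45  43  43 209  43  38  38  59  68  91 155]
 [190 176  81  83  71  45  42 209  43  47  69  69  77 156 160]
 [187 189 186  84  80  81  45 209  44  59  70  82 156 153 129]
 [189 189 190 189 180 140  46 193  44 148 180 174 141  84  81]
 [189 189 189 190 188 189 189 167 189 184 160  85  83  81  85]
 [193 190 190 192 189 189 188 186 171 125  85  83  81  88  95]]
80 [314. 191.] [3.5 2.1] [[0.4533, 0.4239], [0.4518, 0.4273]] cw from -x 66.7
80 [313. 175.] [2.8 2.8] [[0.4478, 0.41], [0.4445, 0.4118]] cw from -x 28.6
```

Run:
```python
from h import *
im,i=load('w15');E=cast(0,[[286,194],[286,210]],.134,i)[:,:2];d=E[1]-E[0];print(E.round(4),np.degrees(np.arctan2(d[1],-d[0]))+2.6)
a,b=load('w5')[1],load('w6')[1]
p,q=[tri((a,u),(b,v))[0] for u,v in (((233,95.7),(132,95.5)),((308,92),(209,92)))];print(p.round(4),q.round(4),'yaw',np.degrees(np.arctan2(-(q-p)[0],(q-p)[1])))
```

```text
[[0.4773 0.415 ]
 [0.4849 0.4291]] 120.96507441260758
[0.4322 0.2676 0.15  ] [0.4285 0.3416 0.1417] yaw 2.8987587433132824
```

The timer reads 121°, four clicks past off. Next is the dimmer.

Call:
play_rows(rows=[[[0.66,0.231,-0.019,0,-0.3636],[0.66,0.231,-0.019,0,-0.3636],[0.66,0.231,-0.019,0,-0.3636],[0.66,0.231,-0.019,0.05,-0.3636],[0.66,0.231,-0.019,0.1,-0.3636],[0.66,0.231,-0.019,0.158,-0.3636],[0.66,0.231,-0.019,0.158,-0.3636],[0.66,0.231,-0.019,0.158,-0.3636]]])

```text
time_s: 55.15
tcp_pos: [0.4279, 0.3028, 0.2055]
eef_rot: [179.2, 0.3, -87.2]
contact_force: [0.6, 0.8, 1.5]
gripper_width: 0.0298
gripper_force: 0.0
```

Call:
play_rows(rows=[[[0.66,0,0,0,0],[0.66,0,0,0,0],[0.66,0,0,0,0],[0.66,0,0,0,0],[0.66,0,0,0,0],[0.66,0,0,0,0],[0.66,0,0,0,0],[0.66,0,0,0,0]]])

```text
time_s: 55.82
tcp_pos: [0.4286, 0.3039, 0.2069]
eef_rot: [179.3, 0.5, -87.2]
contact_force: [0.5, 1.2, 0.9]
gripper_width: 0.0296
gripper_force: 0.0
```

Run:
```python
from h import *
move(.4304,.3045,.131,-87.25)
```

```text
at [0.4286 0.3039 0.2069] [179.3   0.5 -87.2] F [0.5 1.2 0.9] w 0.0296 t 55.8167
shares [-0.001  -0.0036  0.1518  0.0004] mm 76.0 deg 0.0
```

Call:
play_rows(rows=[[[0.66,-0.001,-0.0036,0.05,0],[0.66,-0.001,-0.0036,0.09,0],[0.66,-0.001,-0.0036,0.12,0],[0.66,-0.001,-0.0036,0.14,0],[0.66,-0.001,-0.0036,0.152,0],[0.66,-0.001,-0.0036,0.152,0],[0.66,-0.001,-0.0036,0.152,0],[0.66,-0.001,-0.0036,0.152,0]]])

```text
time_s: 56.48
tcp_pos: [0.4299, 0.3056, 0.1317]
eef_rot: [179.4, 0.6, -87.2]
contact_force: [-0.0, -1.2, 0.7]
gripper_width: 0.0302
gripper_force: 0.0
```

Call:
play_rows(rows=[[[1,0,0,0,0],[1,0,0,0,0],[1,0,0,0,0],[1,0,0,0,0],[1,0,0,0,0],[1,0,0,0,0],[1,0,0,0,0],[1,0,0,0,0]]], squeeze=15)

```text
time_s: 57.15
tcp_pos: [0.4295, 0.3053, 0.1311]
eef_rot: [179.3, 0.5, -87.2]
contact_force: [-1.0, 0.2, 3.8]
gripper_width: 0.0121
gripper_force: 15.0
```

Run:
```python
from h import *
move(.4304,.3045,.131,-87.25)
th0=-35.5
for k in range(1,9):
    a=np.radians(th0+(15-th0)*k/8);a0=np.radians(th0);print(round(-.17*(np.sin(a)-np.sin(a0)),4),round(-.17*(np.cos(a)-np.cos(a0)),4))
```

```text
at [0.4295 0.3053 0.1311] [179.3   0.5 -87.2] F [-1.   0.2  3.8] w 0.0121 t 57.15
shares [ 0.0016 -0.0017  0.0002  0.0005] mm 1.0 deg 0.0
-0.0158 -0.01
-0.0326 -0.0182
-0.0503 -0.0245
-0.0685 -0.0289
-0.087 -0.0312
-0.1058 -0.0315
-0.1244 -0.0296
-0.1427 -0.0258
```

Call:
play_rows(rows=[[[1,0,-0.0158,-0.01,0],[1,0,-0.0326,-0.0182,0],[1,0,-0.0503,-0.0245,0],[1,0,-0.0685,-0.0289,0],[1,0,-0.087,-0.0312,0],[1,0,-0.1058,-0.0315,0],[1,0,-0.1244,-0.0296,0],[1,0,-0.1427,-0.0258,0]]])

```text
time_s: 57.82
tcp_pos: [0.5021, 0.3088, 0.1446]
eef_rot: [179.4, 0.6, -87.2]
contact_force: [-1.5, -1.2, 9.9]
gripper_width: 0.0124
gripper_force: 15.0
```

Call:
play_rows(rows=[[[1,0,0,0,0],[1,0,0,0,0],[1,0,0,0,0],[1,0,0,0,0],[1,0,0,0,0],[1,0,0,0,0],[1,0,0,0,0],[1,0,0,0,0]]])

```text
time_s: 58.48
tcp_pos: [0.5027, 0.3089, 0.1443]
eef_rot: [179.5, 0.6, -87.2]
contact_force: [4.3, -1.4, 6.2]
gripper_width: 0.0124
gripper_force: 15.0
```

Run:
```python
from h import *
move(.502,.307,.143,-87.25)
im,i=shot('scene','s4')
```

```text
at [0.5027 0.3089 0.1443] [179.5   0.6 -87.2] F [ 4.3 -1.4  6.2] w 0.0124 t 58.4833
shares [0.0037 0.0016 0.0025 0.0008] mm 2.0 deg 0.1
```

Call:
play_rows(rows=[[[0.66,0,0,0,0],[0.66,0,0,0,0],[0.66,0,0,0,0],[0.66,0,0,0,0],[0.66,0,0,0,0],[0.66,0,0,0,0],[0.66,0,0,0,0],[0.66,0,0,0,0]]])

```text
time_s: 59.2
tcp_pos: [0.5008, 0.3085, 0.1428]
eef_rot: [179.3, 0.5, -87.2]
contact_force: [-0.5, -0.2, -0.8]
gripper_width: 0.03
gripper_force: 0.0
```

Call:
play_rows(rows=[[[0.66,0,0,-0.03,0],[0.66,0,0,-0.08,0],[0.66,0,0,-0.14,0],[0.66,0,0,-0.2,0],[0.66,0,0,-0.26,0],[0.66,0,0,-0.32,0],[0.66,0,0,-0.36,0],[0.66,0,0,-0.36,0]]])

```text
time_s: 59.87
tcp_pos: [0.5047, 0.3079, 0.3283]
eef_rot: [179.7, 0.8, -87.2]
contact_force: [0.8, -0.1, 0.9]
gripper_width: 0.0297
gripper_force: 0.0
```

Run:
```python
from h import *
a,b=load('w5')[1],load('w6')[1]
print('hinge',[np.round(v,4) for v in tri((a,(274,144.7)),(b,(194,144.2)))])
im,i=shot('wrist','w16');g=cv2.cvtColor(im,cv2.COLOR_BGR2GRAY)
hs=cv2.cvtColor(im,cv2.COLOR_BGR2HSV);m=np.uint8((g<60)&(hs[:,:,1]<110))*255
P=np.array(i['pose']);f=210/np.tan(np.radians(i['fovy']/2));v=np.linalg.inv(P)@np.array([.502,.307,.16,1]);print('expect px',(v[:2]/v[2]*f+[i['cx'],i['cy']]).round())
for q in cv2.findContours(m,cv2.RETR_EXTERNAL,cv2.CHAIN_APPROX_NONE)[0]:
    r0=cv2.minAreaRect(q)
    if 200<cv2.contourArea(q)<6000: print(np.round(r0[0],1),np.round(r0[1],1),cast(0,r0[0],.16,i)[0].round(4))
move(.502,.25,.35,-87.25)
```

```text
hinge [array([0.4867, 0.305 , 0.0748]), array([0.0001, 0.0001])]
expect px [287. 187.]
[327.  324.5] [23. 12.] [0.4492 0.4629 0.16  ]
[242.5 324.5] [23. 13.] [0.5437 0.4672 0.16  ]
[246.4 263.5] [34.7 16. ] [0.5405 0.392  0.16  ]
[306.2 263. ] [48.1 39.1] [0.4776 0.3885 0.16  ]
[287.  186.5] [75. 12.] [0.502  0.3069 0.16  ]
[243.5  49.8] [85.5 10.4] [0.5465 0.1857 0.16  ]
at [0.5039 0.3076 0.3255] [179.5   0.7 -87.2] F [ 0.6  0.3 -1.7] w 0.0299 t 59.9167
shares [ 0.1149  0.0094 -0.0489  0.0004] mm 63.0 deg 0.0
```

Run:
```python
from h import *
S={}
for n in('w5','w6'):
    im,i=load(n);hs=cv2.cvtColor(im,cv2.COLOR_BGR2HSV);m=cv2.inRange(hs,(14,110,90),(32,255,255));m[240:]=0
    m[:,:130]=0;m[:,330:]=0
    k,l,st,ce=cv2.connectedComponentsWithStats(m);o=[(ce[j].round(1).tolist(),int(st[j,4])) for j in range(1,k) if st[j,4]>=8]
    print(n,o);S[n]=(i,o)
if len(S['w5'][1])==len(S['w6'][1]):
    for (p,_),(q,_) in zip(S['w5'][1],S['w6'][1]): print([np.round(v,4) for v in tri((S['w5'][0],p),(S['w6'][0],q))])
E=lambda c,x0,y0:((np.array(c)-[430,y0])/1.852+[x0,60])
for n,c,x0,y0 in (('w5',[[457,42],[760,27],[752,258],[472,263]],220,0),('w6',[[452,320],[752,303],[760,525],[483,540]],140,278)):
    P=cast(0,E(c,x0,y0),.07,S[n][0]);print(n,P[:,:2].round(4).tolist(),P.mean(0).round(4))
```

```text
w5 [([273.2, 116.0], 40), ([273.4, 125.3], 15), ([273.9, 136.0], 46), ([274.3, 147.4], 18), ([275.1, 157.8], 42), ([276.1, 167.6], 14), ([276.6, 174.8], 30)]
w6 [([184.7, 115.7], 38), ([183.8, 124.8], 16), ([183.7, 135.5], 50), ([185.0, 146.7], 18), ([186.6, 157.4], 42), ([189.1, 166.9], 14), ([192.4, 174.0], 29)]
[array([0.452 , 0.3054, 0.1067]), array([0., 0.])]
[array([0.4618, 0.3058, 0.1144]), array([0.0001, 0.0001])]
[array([0.4729, 0.3064, 0.1203]), array([0., 0.])]
[array([0.4853, 0.3068, 0.12  ]), array([0.0002, 0.0002])]
[array([0.4969, 0.3076, 0.1199]), array([0., 0.])]
[array([0.5084, 0.3085, 0.1165]), array([0.0002, 0.0002])]
[array([0.5185, 0.3088, 0.1061]), array([0.0002, 0.0002])]
w5 [[0.4142, 0.2585], [0.405, 0.4528], [0.5578, 0.4613], [0.5616, 0.2632]] [0.4846 0.3589 0.07  ]
w6 [[0.4145, 0.259], [0.4045, 0.4521], [0.5506, 0.4611], [0.5613, 0.2649]] [0.4827 0.3593 0.07  ]
```

The stud midpoints put the hinge at x = 0.485, so the lever is at about 56.5°. I'll trim it by about +5 mm.

Call:
play_rows(rows=[[[0.66,0,0,0.06,0],[0.66,0,0,0.13,0],[0.66,0,0,0.2,0],[0.66,0,0,0.27,0],[0.66,0,0,0.32,0],[0.66,0,0,0.35,0],[0.66,0,0,0.36,0],[0.66,0,0,0.36,0]]])

```text
time_s: 60.58
tcp_pos: [0.4999, 0.3076, 0.1408]
eef_rot: [179.1, 0.3, -87.2]
contact_force: [0.4, -0.1, 0.6]
gripper_width: 0.03
gripper_force: 0.0
```

Call:
play_rows(rows=[[[1,0,0,0,0],[1,0,0,0,0],[1,0,0,0,0],[1,0,0,0,0],[1,0,0,0,0],[1,0,0,0,0],[1,0,0,0,0],[1,0,0,0,0]]])

```text
time_s: 61.25
tcp_pos: [0.5017, 0.3091, 0.1443]
eef_rot: [179.4, 0.6, -87.2]
contact_force: [-0.1, -0.3, 7.0]
gripper_width: 0.0122
gripper_force: 15.0
```

Run:
```python
from h import *
move(.5073,.3088,.142,-87.25)
```

```text
at [0.5017 0.3091 0.1443] [179.4   0.6 -87.2] F [-0.1 -0.3  7. ] w 0.0122 t 61.25
shares [ 0.0011 -0.0112  0.0046  0.0006] mm 6.0 deg 0.0
```

Call:
play_rows(rows=[[[1,0,-0.004,0,0],[1,0,-0.008,0.001,0],[1,0,-0.0112,0.002,0],[1,0,-0.0112,0.002,0],[1,0,-0.0112,0.002,0],[1,0,-0.0112,0.002,0],[1,0,-0.0112,0.002,0],[1,0,-0.0112,0.002,0]]])

```text
time_s: 61.92
tcp_pos: [0.507, 0.3093, 0.1428]
eef_rot: [179.4, 0.6, -87.2]
contact_force: [-0.6, 0.7, 5.1]
gripper_width: 0.0123
gripper_force: 15.0
```

Call:
play_rows(rows=[[[0.66,0,0,0,0],[0.66,0,0,0,0],[0.66,0,0,0,0],[0.66,0,0,0,0],[0.66,0,0,0,0],[0.66,0,0,0,0],[0.66,0,0,0,0],[0.66,0,0,0,0]]])

```text
time_s: 62.58
tcp_pos: [0.5064, 0.3087, 0.1417]
eef_rot: [179.3, 0.5, -87.2]
contact_force: [-0.4, -0.3, 0.1]
gripper_width: 0.0298
gripper_force: 0.0
```

Call:
play_rows(rows=[[[0.66,0,0,-0.03,0],[0.66,0,0,-0.08,0],[0.66,0,0,-0.14,0],[0.66,0,0,-0.2,0],[0.66,0,0,-0.26,0],[0.66,0,0,-0.32,0],[0.66,0,0,-0.36,0],[0.66,0,0,-0.36,0]]])

```text
time_s: 63.25
tcp_pos: [0.5104, 0.3081, 0.3272]
eef_rot: [179.7, 0.8, -87.2]
contact_force: [0.4, 0.3, -0.3]
gripper_width: 0.0299
gripper_force: 0.0
```

Run:
```python
from h import *
im,i=shot('wrist','w17');g=cv2.cvtColor(im,cv2.COLOR_BGR2GRAY)
hs=cv2.cvtColor(im,cv2.COLOR_BGR2HSV);m=np.uint8((g<60)&(hs[:,:,1]<110))*255
for q in cv2.findContours(m,cv2.RETR_EXTERNAL,cv2.CHAIN_APPROX_NONE)[0]:
    r0=cv2.minAreaRect(q)
    if 200<cv2.contourArea(q)<6000: print(np.round(r0[0],1),np.round(r0[1],1),cast(0,r0[0],.16,i)[0].round(4))
# nest check from above: whole station in top view
t,it=shot('top','t5')
move(.60,-.02,.33,-87.25);print(r.get_state()['joints'].round(0))
```

```text
[327.  324.5] [23. 12.] [0.455  0.4624 0.16  ]
[242.5 324.5] [23. 13.] [0.5492 0.4667 0.16  ]
[246.5 263. ] [34. 15.] [0.546  0.3912 0.16  ]
[308.1 262.7] [46. 36.] [0.4813 0.3878 0.16  ]
[288. 187.] [74. 12.] [0.5066 0.3073 0.16  ]
[248.5  49.6] [85.4 10.5] [0.5476 0.1857 0.16  ]
at [0.5088 0.3075 0.3225] [179.4   0.6 -87.2] F [ 0.1  0.2 -0.3] w 0.0298 t 63.35
shares [ 6.631e-01 -1.505e-01 -1.500e-02  4.000e-04] mm 340.0 deg 0.0
[ 49.  11.  -0.  -1. -79. -46.]
```

The dimmer is at 59.7°. One last numerical check of the nest.

Call:
play_rows(rows=[[[0.66,0.56,-0.087,0,0],[0.66,0.56,-0.087,0,0],[0.66,0.56,-0.087,0,0],[0.66,0.56,-0.087,0,0],[0.66,0.56,-0.087,0,0],[0.66,0.56,-0.087,0,0],[0.66,0.56,-0.087,0,0],[0.66,0.56,-0.087,0,0]]])

```text
time_s: 64.02
tcp_pos: [0.5655, 0.0248, 0.3171]
eef_rot: [179.1, 0.4, -87.5]
contact_force: [0.0, 0.7, -0.5]
gripper_width: 0.0295
gripper_force: 0.0
```

Call:
play_rows(rows=[[[0.66,0,0,0,0],[0.66,0,0,0,0],[0.66,0,0,0,0],[0.66,0,0,0,0],[0.66,0,0,0,0],[0.66,0,0,0,0],[0.66,0,0,0,0],[0.66,0,0,0,0]]])

```text
time_s: 64.68
tcp_pos: [0.5657, 0.0302, 0.3188]
eef_rot: [179.3, 0.5, -87.2]
contact_force: [0.6, -0.2, 0.0]
gripper_width: 0.0296
gripper_force: 0.0
```

Run:
```python
from h import *
im,i=shot('wrist','w18')
y=np.array([np.sin(np.radians(6.25)),np.cos(np.radians(6.25))]);x=np.array([y[1],-y[0]]);h=np.array([.5404,.0233])
P=np.array(i['pose']);f=210/np.tan(np.radians(i['fovy']/2))
hs=cv2.cvtColor(im,cv2.COLOR_BGR2HSV)
for k in(-78,0,78):
    c=h+k*1e-3*x-.057*y;v=np.linalg.inv(P)@np.array([*c,.064,1]);p=v[:2]/v[2]*f+[i['cx'],i['cy']]
    x0,y0=(p-14).astype(int);roi=hs[y0:y0+28,x0:x0+28];m=cv2.inRange(roi,(75,25,0),(110,255,255));n=(m>0).sum()
    if n: q=np.argwhere(m)[:,::-1].mean(0)+[x0,y0];w=cast(0,q,.064,i)[0,:2]-h;print(k,p.round(),n,(np.array([w@x,w@y])*1e3).round(1),'mean',im[y0:y0+28,x0:x0+28].mean((0,1)).round())
    else: print(k,p.round(),'none',im[y0:y0+28,x0:x0+28].mean((0,1)).round())
m=cv2.inRange(im,(50,50,50),(135,135,135));
g=cv2.cvtColor(im,cv2.COLOR_BGR2GRAY);m=np.uint8((g<125)&(hs[:,:,1]<70))*255
for q in cv2.findContours(m,cv2.RETR_EXTERNAL,cv2.CHAIN_APPROX_NONE)[0]:
    a=cv2.contourArea(q)
    if 100<a<600 and 4*np.pi*a/cv2.arcLength(q,True)**2>.7:
        M=cv2.moments(q);w=cast(0,(M['m10']/a,M['m01']/a),.056,i)[0,:2]-h;print('hole',(np.array([w@x,w@y])*1e3).round(1))
print(r.get_state()['contact_force'].round(1))
```

```text
-78 [376. 131.] 33 [-80.1 -59.3] mean [234. 233. 229.]
0 [312. 120.] 66 [ -0.8 -55.7] mean [236. 235. 231.]
78 [246. 109.] 778 [ 78.7 -57.6] mean [177. 173. 151.]
hole [-77.9  56.8]
hole [ 0.  56.8]
hole [78.1 57. ]
[ 1.  -0.2 -0.1]
```

```bash
python3 -c "
from plant import r
print(r.close_job())"
```

```text
the job is handed in; nothing more can be done
None
```

I've handed the job in. My last measurements put both carriers (only two were present) back-up within about 3 mm of their nest centres, with the flipper back at 0, the timer at four clicks and the dimmer at about 60°; I wasn't shown the judge's verdict.

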